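# Stack backplate blanks on a pinned drilling vise and clamp them under the guide plate

### The job

Get the switch backplates ready for drilling: with the crank, wind the vise jaw right back, then lift the steel guide plate off the locating pins and lay it flat on the worktop. Lower every plywood blank that is there over the two pins, each flush on the one below, put the guide plate back over the pins on top of them, bushings up, and then crank the jaw shut until it clamps the stack firmly. Leave the other things on the bench where they are.

Things in the scene. Friction and masses are not known exactly. Their poses are not given: they have to be found in the camera images.
- vise: Grey drilling vise screwed to the worktop. Origin: at worktop level under the middle of its bed; x runs along the jaw travel from the fixed jaw towards the crank, z up. Base 240 x 80 x 8 mm (x from -85 to 155). Steel bed 98 x 40 mm, top at z = 20 mm, with two locating pins. Fixed jaw 50 mm wide, face at x = -51 mm, top at z = 64 mm.
- pin_tip (a point): Tip of one of the two upright steel locating pins: vise frame x = 35, y = 0, z = 72 mm; the other pin is alike at x = -35. Pins are 10 mm thick and stand 52 mm above the bed; the top 12 mm tapers to 4 mm.
- crank_axis (a point): Centre of the crank hub, 76 mm above the worktop, at x = 124, y = 0 in the vise's frame, on a fixed round housing 38 mm thick. The crank turns about the upright axis through this point.
- vise_jaw: Sliding jaw, 50 mm wide, 20 mm thick, top at z = 64 mm. Origin in the plane of its clamping face, at worktop level; it slides along the vise's x, driven by the crank: face at vise x = 50 mm + 8.5 mm per radian of vise_crank. A plate centred on the pins ends at x = 50 mm.
- vise_crank (a joint): Crank angle, rad, -0.9 to 3.4; grows anticlockwise seen from above, which winds the jaw back (3.4 = fully back, at its stop). Starts between 0 and 1. Turned clockwise, the jaw closes until the plates stop it at about -0.1. Stays where it is left; turning takes about 3 N at the knob, clamping 8 to 10 N.
- crank_knob (a point): Middle of the upright black crank knob, 18 mm thick, 40 mm tall (z = 85 to 125 mm, this point at 105). Runs on a circle of 45 mm radius about crank_axis, at the angle (vise_crank - 1.83 rad) from the vise's x; spins freely on its own axis, so it can be held from above and led round without turning the wrist.
- guide_plate: Drill guide plate: bare steel, 100 x 50 x 12 mm, about 0.4 kg, with four small bushings in its top face and two through holes 15 mm wide at x = -35 and +35 mm, y = 0 in its own frame. Origin: centre of its underside, x along its length, z up. Starts seated flush on the bed, centred on the two pins of the vise.
- blank_1: Plywood backplate blank, 100 x 50 x 12 mm, about 0.12 kg, two through holes 15 mm wide at x = -35 and +35 mm, y = 0 in its own frame, like the guide plate's. Origin: centre of its underside, x along its length, z up. Starts flat on the worktop; may be absent (None from the start).
- blank_2: Plywood backplate blank, 100 x 50 x 12 mm, about 0.12 kg, two through holes 15 mm wide at x = -35 and +35 mm, y = 0 in its own frame, like the guide plate's. Origin: centre of its underside, x along its length, z up. Starts flat on the worktop; may be absent (None from the start).
- blank_3: Plywood backplate blank, 100 x 50 x 12 mm, about 0.12 kg, two through holes 15 mm wide at x = -35 and +35 mm, y = 0 in its own frame, like the guide plate's. Origin: centre of its underside, x along its length, z up. Starts flat on the worktop; may be absent (None from the start).
- solder_spool: Solder reel about 49 x 44 x 52 mm, standing; bystander. Origin: centre of its underside.
- screw_box: Clear lidded box of screws, 57 x 75 x 37 mm; bystander. Origin: centre of its underside.
- tachometer: Dark hand-held meter, 118 x 66 x 40 mm, lying flat; bystander. Origin: centre of its underside.

How it is judged:
By the outcome, as a careful person would: the job done as asked, in the order asked, and still so for the second after the job is handed in, with the robot touching nothing.
Of blank_1, blank_2, blank_3 only 2 to 3 are there at a start; the rules pass over those that are not, and their reading is None.
At some moment in a run one of blank_1, blank_2, blank_3 may be knocked a few centimetres aside while the robot is not near it.
Once in a run the grip may slacken for a moment while it holds something.
It also fails if it takes over 210 s, if anything falls off the work surface, if the arm or the gripper's body presses on something with over 40 N, if the wrist force passes 120 N, or if a joint passes its speed limit or range.

### The arm

A 6-joint arm with a two-finger parallel gripper is mounted at the origin on a cart in front of the work surface, level with it; the furniture and walls round the work are solid. World frame = base frame: x ahead of the robot, y to its left, z up, the work surface at z = 0. Lengths are in m, angles in rad, forces in N, time in s.
With the tool pointing down it reaches from about 0.35 to 0.85 m from the base axis. Payload 8.1 kg.
Tool frame: the origin (TCP) lies at the centre of the arm's flange, where the gripper is bolted on; the fingertips stand 186 mm ahead of it and the grasp point (between the pads) lies 167 mm ahead of it (robot.grasp_offset is the distance from the TCP to the grasp point, in m); z points along the fingers, y is the line along which they close (so a half turn about z gives the same grasp; the last joint's range is limited). The gripper opens to 93 mm and grips with 3 to 60 N. Pads are 15 mm wide; open, the fingers measure 128 mm over their backs; the gripper's body (75 mm by 188 mm) begins 65 mm behind the grasp point.
Start: joints at [-1.28, 0.13, 1.488, -0, 1.523, -0.085], TCP at [0.22, -0.558, 0.405] pointing down, gripper open.
Joint ranges: [-2.96, 2.96], [-0.89, 2.26], [0.02, 2.5], [-1.34, 4.48], [0, 2.73], [-2.66, 2.66]. Speed limits (rad/s): [2.39, 2.39, 2.79, 3.14, 3.14, 3.14].

### API

Orientations are given as a rotation vector (axis times angle).
In Python, from plant import robot gives the robot as it stands.
- The arm moves only by the tool drive_tool, never from a script. Its argument "moves" is one flat list of numbers, 7 for each row, row after row: the finger opening in mm, from 0 to 93, then the shift along the tool's x, y, z in mm, then the turn, a rotation vector about the tool's x, y, z in degrees. A call has 1 to 8 rows; each row shifts and turns the commanded pose from where the row before left it, along the tool's axes as they then stand; what a row does not reach is not made up. A row lasts 1/10 s, in which the tool goes at most 50 mm and 8.59 degrees, less where a joint would pass 70% of its speed; a pose out of reach is approached as far as the arm can. A call is refused whole if a number of a shift passes 50 or a number of a turn 8.59, either way. A call with a gripper value outside its range is refused whole. The fingers move at their own pace and stop on an object; "grip_force" is the grip in N (left out, the last holds). Time passes only in rows, so rows that do not move let the fingers close. It gives the time, the measured TCP pose, the force, the opening and the grip force at its end, in the units of the state.
- robot.read_state(): the state, without advancing time (a new reading comes with each control period).
- robot.read_camera(name): name is "side" or "top" or "wrist"; returns a dict with "color" (420x560x3 uint8, red, green, blue), "depth" (420x560 float32, m along the optical axis (not along the pixel's ray), 0 where there is no reading), "mtx" (3x3 intrinsics, pixels), "R" (3x3) and "t" (3): a world point X has camera coordinates R X + t. Camera axes: x right, y down, z forward; pixel columns grow to the right and rows downward; lengths in m; the calibration is good to about 2 mm. A picture is of the moment at which its call begins.
- robot.close_job(): hands the job in; it is judged then, once.
The state is a dict: "t": time; "q": joint angles; "dq": joint speeds; "joint_torque": joint torques, N m; "tool_pos": TCP position; "orientation": TCP orientation; "force": force on the tool from outside, world axes, zero at the start; "wrist_torque": the same for the moment, N m; "opening": finger opening in m; "gripper_force": force on a finger pad.
Only numpy, scipy, OpenCV 4.12 (cv2) and the standard library are available. Lean on these libraries where they do the work, as an engineer would, in place of code of your own. Each camera call takes 0.05 s, during which the arm holds its last target. There are 200 camera calls.

## Working session

There is one attempt and no reset: what is moved stays moved. The work goes in short steps, Python scripts to look and compute and a tool call to move; the robot and the scene stay as the last step left them, time stands still between calls to the robot, and variables do not carry over. Pictures are saved under pics/ and viewed, at most 14 in all, crops included, and the job is handed in when it is done.

Besides the shell and the picture viewer there is one more tool, called after "Request:" as name(argument=value, ...), one argument or row to a line, values as JSON. drive_tool: Moves the arm, as the interface text tells. Its arguments: {"type":"object","properties":{"moves":{"type":"array","items":{"type":"number"}},"grip_force":{"type":"number"}},"required":["moves"]}

```bash
ls; mkdir -p pics
cat > h.py <<'E'
import numpy as np, cv2
from plant import robot
from scipy.spatial.transform import Rotation as Ro
def cam(n,save=None):
    c=robot.read_camera(n)
    if save: cv2.imwrite('pics/'+save,c['color'][:,:,::-1])
    return c
def ray(c,u,v,z):
    d=c['R'].T@np.linalg.inv(c['mtx'])@np.array([u,v,1.]); o=-c['R'].T@c['t']
    return o+d*(z-o[2])/d[2]
def pts(c):
    h,w=c['depth'].shape; u,v=np.meshgrid(np.arange(w),np.arange(h))
    p=np.stack([u,v,np.ones_like(u)],-1)@np.linalg.inv(c['mtx']).T*c['depth'][...,None]
    return (p-c['t'])@c['R']
def proj(c,X):
    p=c['mtx']@(c['R']@np.array(X)+c['t']); return p[:2]/p[2]
E
python3 - <<'E'
from h import *
c=cam('top','top0.png'); s=cam('side','side0.png')
for k in (c,s): print(k['mtx'].round(1).tolist(),(-k['R'].T@k['t']).round(3),k['R'].round(2).tolist())
st=robot.read_state(); print(st)
E
```

```text
pics
[[491.3, 0.0, 288.0], [0.0, 491.3, 209.4], [0.0, 0.0, 1.0]] [ 0.405 -0.09   1.056] [[-0.1, -1.0, -0.0], [-0.97, 0.1, -0.21], [0.21, -0.02, -0.98]]
[[490.1, 0.0, 279.5], [0.0, 490.1, 207.1], [0.0, 0.0, 1.0]] [0.39  0.835 0.766] [[-0.97, -0.23, 0.0], [-0.13, 0.56, -0.82], [0.19, -0.8, -0.57]]
{'t': 0.1, 'q': array([-1.28036861e+00,  1.31067673e-01,  1.48915293e+00,  1.08053581e-05,
        1.52301804e+00, -8.54224376e-02]), 'dq': array([ 0.00078427, -0.00112632, -0.00414849,  0.00094716,  0.00032971,
        0.00055696]), 'joint_torque': array([ 1.60206961e-03, -5.61340284e+01, -4.93097091e+01,  7.70600117e-02,
        2.90304667e-02, -1.88657248e-05]), 'tool_pos': array([ 0.22018909, -0.55791552,  0.40381242]), 'orientation': array([-3.08467228e+00, -5.86608277e-01,  2.47564955e-04]), 'force': array([ 0.24684412, -0.32651795,  0.46492288]), 'wrist_torque': array([-0.05501015, -0.0529896 , -0.03142562]), 'gripper_force': 0.0, 'opening': 0.09276311459200519}
```

View pics/top0.png

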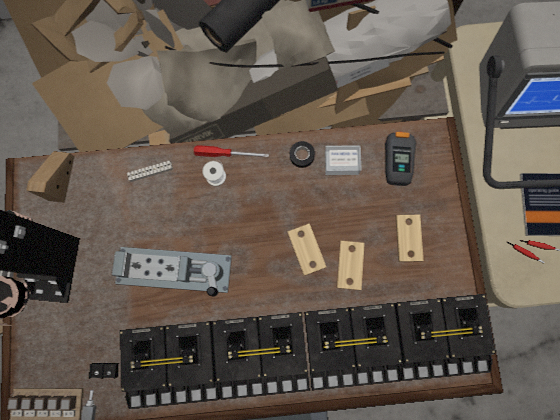

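View pics/side0.png

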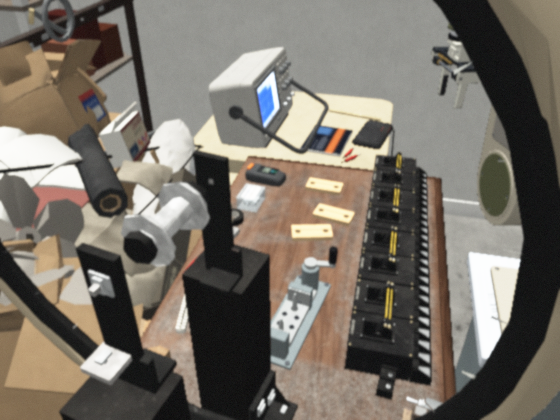

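The top view shows the vise around (170,270): fixed jaw left, crank hub (211,270) and knob (212,292). Three blanks lie at (307,249), (350,265) and (410,238). The boards near the robot and the bystanders at the far side stay clear.

Run:
```python
from h import *
c=cam('top'); im=c['color']; 
cv2.imwrite('pics/v.png',cv2.resize(im[230:310,100:240,::-1],None,fx=5,fy=5,interpolation=cv2.INTER_CUBIC))
hsv=cv2.cvtColor(im,cv2.COLOR_RGB2HSV)
m=((hsv[...,2]>165)&(hsv[...,1]>60)&(hsv[...,1]<150)).astype(np.uint8); m[:200]=0;m[300:]=0;m[:,:260]=0;m[:,440:]=0
P=pts(c)
for k in cv2.findContours(m,0,2)[0]:
    if cv2.contourArea(k)<200: continue
    w=np.array([ray(c,*q,0.012)[:2] for q in k[:,0].astype(float)],np.float32)
    r=cv2.minAreaRect(w*1000); print('blank',r)
    mm=np.zeros_like(m); cv2.drawContours(mm,[k],-1,1,-1); print(np.median(P[mm>0],0))
m=((hsv[...,1]<70)&(hsv[...,0]>85)&(hsv[...,0]<125)&(hsv[...,2]>80)).astype(np.uint8); m[:240]=0;m[300:]=0;m[:,:105]=0;m[:,238:]=0
m=cv2.morphologyEx(m,cv2.MORPH_CLOSE,np.ones((5,5)))
k=max(cv2.findContours(m,0,2)[0],key=cv2.contourArea)
w=np.array([ray(c,*q,0.008)[:2] for q in k[:,0].astype(float)],np.float32)
print('vise',cv2.minAreaRect(w*1000), cv2.boundingRect(k))
for q in [(172,270),(190,270),(150,268),(120,262),(211,268),(213,291)]: print(q,P[q[1],q[0]].round(3))
```

```text
blank ((491.2283935546875, -228.1593475341797), (50.081398010253906, 99.8296127319336), 79.7569580078125)
[ 0.49074789 -0.22790479  0.01160741]
blank ((534.3344116210938, -138.53245544433594), (99.63410949707031, 49.86346435546875), 14.971585273742676)
[ 0.53366908 -0.13862226  0.01177523]
blank ((536.9066162109375, -361.0879821777344), (50.40181350708008, 97.7818832397461), 84.68852996826172)
[ 0.53643346 -0.36185682  0.01181366]
vise ((520.43408203125, 153.1396484375), (249.31544494628906, 78.77155303955078), 80.00082397460938) (112, 247, 119, 46)
(172, 270) [0.515 0.145 0.034]
(190, 270) [0.511 0.107 0.036]
(150, 268) [0.524 0.19  0.033]
(120, 262) [0.538 0.241 0.066]
(211, 268) [0.506 0.057 0.083]
(213, 291) [0.458 0.049 0.127]
```

View pics/v.png

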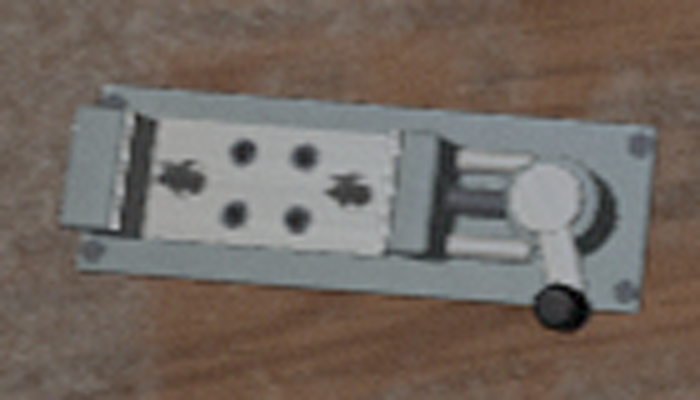

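The crop shows the guide plate on the bed (four bushings, two pin holes), jaw at its right and closed up to it, hub near (543,198) and knob near (560,307).

Run:
```python
from h import *
c=cam('top')
f=lambda x,y,z: ray(c,x/5+99.6,y/5+229.6,z)
C=[f(655,127,.008),f(638,313,.008),f(78,270,.008),f(103,86,.008)]
C=np.array(C)[:,:2]; print(C.round(4))
print([np.linalg.norm(C[i]-C[(i+1)%4]).round(4) for i in range(4)])
hub=f(543,198,.09)[:2]; kn=f(560,307,.125)[:2]; print('hub',hub,'knob',kn,np.linalg.norm(hub-kn))
ex=(C[0]+C[1]-C[2]-C[3]);ex/=np.linalg.norm(ex); ey=np.array([-ex[1],ex[0]])
O=C.mean(0)-.035*ex; print('O',O,'ang',np.degrees(np.arctan2(ex[1],ex[0])))
print('hub in vise',(hub-O)@ex,(hub-O)@ey,'knob ang',np.arctan2((kn-hub)@ey,(kn-hub)@ex)+1.83)
bs=[f(243,151,.032),f(305,156,.032),f(234,214,.032),f(297,219,.032)]
print('bush mean',((np.mean(bs,0)[:2]-O)@ex,(np.mean(bs,0)[:2]-O)@ey))
```

```text
[[0.5374 0.0242]
 [0.4598 0.0372]
 [0.5011 0.2718]
 [0.5785 0.259 ]]
[np.float64(0.0787), np.float64(0.2382), np.float64(0.0785), np.float64(0.2384)]
hub [0.50355864 0.06112406] knob [0.4587315  0.05198305] 0.04574964263448994
O [0.52526661 0.18254723] ang -99.96073407937193
hub in vise 0.1233478019338242 -0.0003778066890740145 knob ang 0.6342102689830056
bush mean (np.float64(-0.0006861198055932243), np.float64(0.000794488146020689))
```

```bash
cat >> h.py <<'E'
O=np.array([.5255,.1825]); A=np.radians(-100); EX=np.array([np.cos(A),np.sin(A)]); EY=np.array([-EX[1],EX[0]])
def V(x,y): return O+x*EX+y*EY
def knob(c): t=c-1.83; return V(.124+.045*np.cos(t),.045*np.sin(t))
def pose():
    s=robot.read_state(); R=Ro.from_rotvec(s['orientation']).as_matrix()
    return np.array(s['tool_pos'])+R[:,2]*robot.grasp_offset, R, s
def plan(wps,op):
    "wps: (x,y,z of grasp point, yaw of tool x in deg or None, rows); prints rows"
    p,R,s=pose(); y=np.degrees(np.arctan2(R[1,0],R[0,0])); print('now',p.round(4),'yaw',round(y,2),'tilt',R[2,2].round(5),'F',np.round(s['force'],1),'op',round(s['opening'],4),'t',s['t'])
    for X,Y,Z,W,n in wps:
        g=np.array([X,Y,Z]); W=y if W is None else W; out=[]; dW=(W-y+180)%360-180
        for i in range(n):
            k=n-i; c,sn=np.cos(np.radians(y)),np.sin(np.radians(y)); d=(g-p)/k
            t=np.round([1000*(c*d[0]+sn*d[1]),1000*(sn*d[0]-c*d[1]),-1000*d[2]],1 if np.abs(d).max()<.006 else 0)
            r=np.round(-dW/k,1)
            out.append([op,*t,0,0,r]); a=t/1000
            p=p+[c*a[0]+sn*a[1],sn*a[0]-c*a[1],-a[2]]; y-=r; dW=dW+r
        for o in out: print(','.join('%g'%v for v in o))
        print('--')
E
python3 - <<'E'
from h import *
k=knob(.634); print(k)
plan([(.45,-.2,.26,50,8),(k[0],k[1],.20,80,8),(k[0],k[1],.107,80,4)],50)
E
```

```text
[0.45986699 0.0514321 ]
now [ 0.2201 -0.5578  0.2368] yaw 21.53 tilt -1.0 F [0.6 0.9 0.5] op 0.0934 t 0.2
50,43,-31,-3,0,0,-3.6
50,45,-28,-3,0,0,-3.6
50,47,-25,-3,0,0,-3.5
50,48,-23,-3,0,0,-3.6
50,50,-20,-3,0,0,-3.5
50,50,-16,-3,0,0,-3.6
50,52,-13,-3,0,0,-3.5
50,52,-10,-2,0,0,-3.6
--
50,25,-19,7,0,0,-3.7
50,26,-18,8,0,0,-3.8
50,27,-16,7,0,0,-3.7
50,28,-14,8,0,0,-3.8
50,29,-12,7,0,0,-3.7
50,30,-10,8,0,0,-3.8
50,30,-8,7,0,0,-3.7
50,31,-7,8,0,0,-3.8
--
50,0,0,23,0,0,0
50,0,0,23,0,0,0
50,0,0,23,0,0,0
50,0,0,24,0,0,0
--
```

Request:
drive_tool(
  moves=[50, 35, -25, 0, 0, 0, -3.6, 50, 35, -22, 0, 0, 0, -3.6, 50, 37, -20, 0, 0, 0, -3.5, 50, 38, -18, 0, 0, 0, -3.6, 50, 39, -16, 0, 0, 0, -3.5, 50, 39, -13, 0, 0, 0, -3.6, 50, 40, -10, 0, 0, 0, -3.5, 50, 40, -8, 0, 0, 0, -3.6],
)

```text
t: 1.0
tool_pos: [0.4003, -0.2752, 0.4047]
orientation: [2.845, 1.332, 0.0]
force: [-0.1, -0.9, 0.7]
opening: 0.05
gripper_force: 0.0
```

Run:
```python
from h import *
k=knob(.634)
plan([(k[0],k[1],.20,80,8),(k[0],k[1],.107,80,4)],50)
```

```text
now [ 0.4003 -0.2752  0.2374] yaw 50.17 tilt -1.0 F [-0.1 -0.9  0.7] op 0.05 t 1.0
50,36,-20,5,0,0,-3.7
50,37,-18,5,0,0,-3.7
50,39,-16,5,0,0,-3.7
50,39,-13,4,0,0,-3.7
50,40,-11,5,0,0,-3.8
50,41,-8,4,0,0,-3.7
50,41,-5,5,0,0,-3.8
50,42,-2,4,0,0,-3.7
--
50,-0,-0,23,0,0,-0
50,-0,-0,23,0,0,-0
50,-0,-0,24,0,0,-0
50,-0,-0,23,0,0,-0
--
```

Request:
drive_tool(
  moves=[50, 36, -20, 5, 0, 0, -3.7, 50, 37, -18, 5, 0, 0, -3.7, 50, 39, -16, 5, 0, 0, -3.7, 50, 39, -13, 4, 0, 0, -3.7, 50, 40, -11, 5, 0, 0, -3.8, 50, 41, -8, 4, 0, 0, -3.7, 50, 41, -5, 5, 0, 0, -3.8, 50, 42, -2, 4, 0, 0, -3.7],
)

```text
t: 1.8
tool_pos: [0.4601, 0.0516, 0.3676]
orientation: [2.407, 2.019, 0.0]
force: [0.2, -0.5, 0.9]
opening: 0.05
gripper_force: 0.0
```

Run:
```python
from h import *
k=knob(.634); c=cam('wrist','w1.png'); print(proj(c,[*k,.125]),proj(c,[*V(.035,0),.072]),proj(c,[*V(-.035,0),.072]),proj(c,[*V(.124,0),.09]))
plan([(k[0],k[1],.107,80,5)],50)
```

```text
[277.66015262 222.52856005] [331.55993698  72.3445982 ] [335.79860792 -31.49458004] [330.26935406 189.28984033]
now [0.4603 0.0569 0.1995] yaw 80.37 tilt -0.99999 F [-2.   2.8 -1.1] op 0.0499 t 1.85
50,-1,0,19,0,0,0.1
50,-1,0,18,0,0,0.1
50,-1,0,19,0,0,0.1
50,-1,0,18,0,0,0
50,-2,1,19,0,0,0.1
--
```

View pics/w1.png

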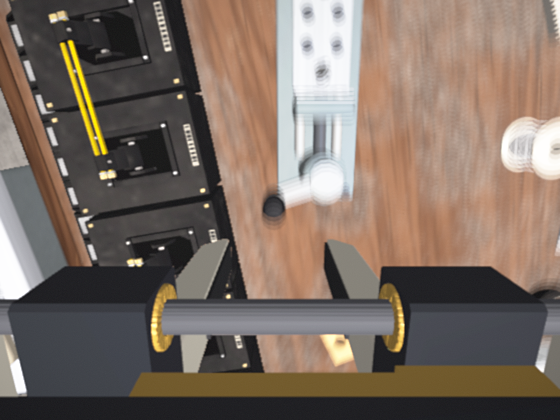

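The wrist view, blurred by motion, shows the knob at (275,206) beside the fingers and the hub at (325,180), about where predicted. I'll descend with a settling row first.

Request:
drive_tool(
  moves=[40, 0, 0, 0, 0, 0, 0, 40, 0, 0, 0, 0, 0, 0, 40, 0, 0, 20, 0, 0, 0, 40, 0, 0, 20, 0, 0, 0, 40, 0, 0, 15, 0, 0, 0, 40, 0, 0, 0, 0, 0, 0],
)

```text
t: 2.45
tool_pos: [0.4593, 0.0483, 0.3106]
orientation: [-2.411, -2.011, 0.005]
force: [0.3, -0.1, 0.1]
opening: 0.04
gripper_force: 0.0
```

Run:
```python
from h import *
c=cam('wrist'); P=pts(c); m=(P[...,2]>.115)&(P[...,2]<.135)&(np.hypot(P[...,0]-.46,P[...,1]-.0515)<.03)
print('knob seen',P[m].mean(0),np.ptp(P[m],0),m.sum())
k=knob(.634);plan([(k[0],k[1],.107,80,3)],40)
```

```text
knob seen [0.45863076 0.05538089 0.12549394] [0.05787735 0.02654391 0.01984261] 1252
now [0.4594 0.0485 0.1447] yaw 79.68 tilt -1.0 F [ 0.3  0.2 -0. ] op 0.0399 t 2.5
40,1,-0,13,0,0,-0.1
40,1,-0,12,0,0,-0.1
40,1,-0,13,0,0,-0.1
--
```

Request:
drive_tool(
  moves=[40, 3, 0, 13, 0, 0, 0, 40, 0, 0, 12, 0, 0, 0, 40, 0, 0, 13, 0, 0, 0, 5, 0, 0, 0, 0, 0, 0, 5, 0, 0, 0, 0, 0, 0, 5, 0, 0, 0, 0, 0, 0, 5, 0, 0, 0, 0, 0, 0],
  grip_force=25,
)

```text
t: 3.2
tool_pos: [0.4599, 0.053, 0.2747]
orientation: [-2.407, -2.015, 0.004]
force: [-9.0, -0.1, 3.7]
opening: 0.0182
gripper_force: 25.0
```

Run:
```python
from h import *
p,_,s=pose(); d=p[:2]-V(.124,0); print(np.linalg.norm(d),np.arctan2(d@EY,d@EX)+1.83,s['gripper_force'])
c0=np.arctan2(d@EY,d@EX)+1.83
n=14
plan([(*knob(c0+(3.43-c0)*(i+1)/n),.107,None,1) for i in range(n)],5)
```

```text
0.045330142805479735 0.5967926478175369 25.00079137767898
now [0.4592 0.053  0.1074] yaw 79.85 tilt -0.99999 F [-9.  -0.1  3.7] op 0.0182 t 3.2
5,-8,4,0,0,0,-0
--
5,-7,6,0,0,0,-0
--
5,-6,6,0,0,0,-0
--
5,-5,8,0,0,0,-0
--
5,-3,9,0,0,0,-0
--
5,-1,9,0,0,0,-0
--
5,1,9,0,0,0,-0
--
5,2,9,0,0,0,-0
--
5,5,8,0,0,0,-0
--
5,6,7,0,0,0,-0
--
5,7,5,0,0,0,-0
--
5,8,5,0,0,0,-0
--
5,8,2,0,0,0,-0
--
5,10,1,0,0,0,-0
--
```

Request:
drive_tool(
  moves=[5, -8, 4, 0, 0, 0, 0, 5, -7, 6, 0, 0, 0, 0, 5, -6, 6, 0, 0, 0, 0, 5, -5, 8, 0, 0, 0, 0, 5, -3, 9, 0, 0, 0, 0, 5, -1, 9, 0, 0, 0, 0, 5, 1, 9, 0, 0, 0, 0, 5, 0, 0, 0, 0, 0, 0],
)

```text
t: 4.0
tool_pos: [0.5065, 0.0174, 0.2747]
orientation: [-2.406, -2.014, -0.006]
force: [1.6, 17.5, -1.9]
opening: 0.0174
gripper_force: 25.0
```

```bash
cat > arc.py <<'E'
from h import *
import sys
end=float(sys.argv[1]); n=int(sys.argv[2])
p,_,s=pose(); d=p[:2]-V(.124,0); c0=np.arctan2(d@EY,d@EX)+1.83
print('r',np.linalg.norm(d),'crank',c0,s['gripper_force'])
plan([(*knob(c0+(end-c0)*(i+1)/n),.107,None,1) for i in range(n)],5)
E
python3 arc.py 3.43 7
```

```text
r 0.04205617010446229 crank 2.066276272745451 24.999652387596143
now [0.5066 0.0184 0.1074] yaw 79.86 tilt -0.99998 F [ 1.6 17.5 -1.9] op 0.0174 t 4.0
5,0,9,0,0,0,-0
--
5,4,8,0,0,0,-0
--
5,6,6,0,0,0,-0
--
5,7,5,0,0,0,-0
--
5,8,4,0,0,0,-0
--
5,9,2,0,0,0,-0
--
5,8,1,0,0,0,-0
--
```

Request:
drive_tool(
  moves=[5, 3, 9, 0, 0, 0, 0, 5, 4, 8, 0, 0, 0, 0, 5, 6, 6, 0, 0, 0, 0, 5, 7, 5, 0, 0, 0, 0, 5, 8, 4, 0, 0, 0, 0, 5, 8, 2, 0, 0, 0, 0, 5, 6, 0, 0, 0, 0, 0, 5, 0, 0, 0, 0, 0, 0],
)

```text
t: 4.8
tool_pos: [0.5465, 0.0513, 0.2747]
orientation: [-2.408, -2.016, 0.002]
force: [-5.9, 3.8, 1.1]
opening: 0.0177
gripper_force: 25.0
```

```bash
python3 arc.py 3.43 2
```

```text
r 0.04314853849163458 crank 3.3660806253450897 25.00050592924353
now [0.5462 0.0514 0.1074] yaw 79.88 tilt -1.0 F [-5.9  3.8  1.1] op 0.0177 t 4.8
5,1.4,1.9,0.4,0,0,-0
--
5,1.4,-0,0,0,0,-0
--
```

Request:
drive_tool(
  moves=[5, 3, 0, 0, 0, 0, 0, 5, 3, 0, 0, 0, 0, 0, 5, 0, 0, 0, 0, 0, 0],
)

```text
t: 5.1
tool_pos: [0.5475, 0.0563, 0.2747]
orientation: [-2.409, -2.016, 0.003]
force: [-5.0, -2.0, 0.5]
opening: 0.0177
gripper_force: 25.0
```

Run:
```python
from h import *
p,_,s=pose();d=p[:2]-V(.124,0);print(np.arctan2(d@EY,d@EX)+1.83,s['force'])
c=cam('top'); P=pts(c)
q=(P-[*O,0])[...,:2]; vx=q@EX; vy=q@EY
m=(abs(P[...,2]-.064)<.004)&(abs(vy)<.02)&(vx>.03)&(vx<.11); print('jaw top x',np.percentile(vx[m],[2,50,98]),m.sum())
```

```text
3.4763896828068654 [-5.01943394 -1.96857097  0.48556267]
jaw top x [0.03300294 0.0797745  0.08227519] 25
```

Request:
drive_tool(
  moves=[5, 4, 0, 0, 0, 0, 0, 5, 0, 0, 0, 0, 0, 0],
)

```text
t: 5.35
tool_pos: [0.5479, 0.0579, 0.2746]
orientation: [2.408, 2.013, -0.011]
force: [-8.9, -16.1, 3.1]
opening: 0.0172
gripper_force: 25.0
```

Request:
drive_tool(
  moves=[40, 0, 0, 0, 0, 0, 0, 40, 0, 0, 0, 0, 0, 0, 40, 0, 0, 0, 0, 0, 0, 40, 0, 0, -30, 0, 0, 0, 40, 0, 0, -35, 0, 0, 0, 40, -40, 0, -20, 0, 0, 0, 40, -40, 0, 0, 0, 0, 0, 40, -40, 0, 0, 0, 0, 0],
)

```text
t: 6.15
tool_pos: [0.5276, -0.0585, 0.3615]
orientation: [2.406, 2.016, 0.004]
force: [0.8, -0.8, -0.6]
opening: 0.0398
gripper_force: 0.0
```

Run:
```python
from h import *
c=cam('top'); P=pts(c)
cv2.imwrite('pics/v2.png',cv2.resize(c['color'][230:310,100:240,::-1],None,fx=5,fy=5,interpolation=cv2.INTER_CUBIC))
q=(P-[*O,0])[...,:2]; vx=q@EX; vy=q@EY
m=(abs(P[...,2]-.064)<.004)&(abs(vy)<.02)&(vx>.03)&(vx<.11); print('jaw top x',np.percentile(vx[m],[2,50,98]),m.sum())
m=(abs(P[...,2]-.127)<.004)&(vx>.05)&(vx<.2)&(abs(vy)<.08);print('knob',np.median(vx[m]),np.median(vy[m]),m.sum())
g=V(.0,0); plan([(g[0],g[1],.17,80,8)],70)
```

```text
jaw top x [0.10734093 0.10734093 0.10734093] 1
knob 0.1255940283522426 0.04442563746169155 40
now [ 0.5269 -0.064   0.1935] yaw 79.76 tilt -0.99999 F [ 0.4 -4.7  0. ] op 0.0404 t 6.2
70,30,-6,3,0,0,-0
70,30,-6,3,0,0,-0
70,30,-6,3,0,0,-0
70,30,-5,3,0,0,-0
70,31,-6,3,0,0,-0.1
70,30,-5,3,0,0,-0
70,31,-6,3,0,0,-0.1
70,30,-5,3,0,0,-0
--
```

View pics/v2.png

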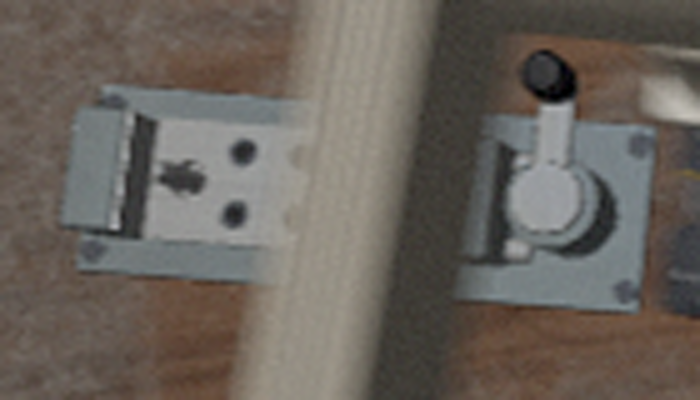

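The knob now sits at crop (548,75), square to the vise, the jaw is against the screw end, and a 16 N stop was felt. The jaw is fully back, so the guide plate is next.

Request:
drive_tool(
  moves=[70, 30, -6, 3, 0, 0, 0, 70, 30, -6, 3, 0, 0, 0, 70, 30, -6, 3, 0, 0, 0, 70, 30, -5, 3, 0, 0, 0, 70, 31, -6, 3, 0, 0, 0, 70, 30, -5, 3, 0, 0, 0, 70, 31, -6, 3, 0, 0, 0, 70, 28, -5, 3, 0, 0, 0],
)

```text
t: 7.0
tool_pos: [0.5253, 0.1884, 0.3359]
orientation: [2.409, 2.016, 0.002]
force: [-0.2, -0.4, -0.0]
opening: 0.0698
gripper_force: 0.0
```

Request:
drive_tool(
  moves=[70, 0, 0, 0, 0, 0, 0, 70, 0, 0, 0, 0, 0, 0, 70, 0, 0, 0, 0, 0, 0],
)

```text
t: 7.3
tool_pos: [0.5255, 0.186, 0.3359]
orientation: [2.409, 2.015, 0.0]
force: [-0.6, 0.3, -0.1]
opening: 0.0699
gripper_force: 0.0
```

Run:
```python
from h import *
c=cam('wrist'); cv2.imwrite('pics/w2.png',c['color'][:,:,::-1]); g=V(0,0)
for x,y,z in [(.035,0,.072),(-.035,0,.072),(.05,.025,.032),(.05,-.025,.032),(-.05,.025,.032)]: print(x,y,proj(c,[*V(x,y),z]).round(1))
plan([(g[0],g[1],.041,80,8)],70)
```

```text
0.035 0 [278.6 259.9]
-0.035 0 [278.5 173. ]
0.05 0.025 [305.4 256.8]
0.05 -0.025 [251.5 257. ]
-0.05 0.025 [307.8 147.7]
now [0.5256 0.1857 0.1686] yaw 79.78 tilt -1.0 F [-0.6 -0.5  0.1] op 0.07 t 7.35
70,-0,0,16,0,0,-0
70,-0,0,16,0,0,-0
70,-1,0,16,0,0,-0
70,-0,0,16,0,0,-0
70,-1,0,16,0,0,-0.1
70,-0,0,16,0,0,-0
70,-1,0,16,0,0,-0.1
70,-0,0,16,0,0,-0
--
```

View pics/w2.png

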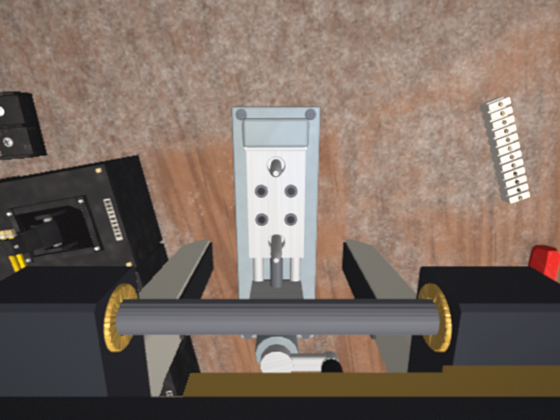

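The plate and both pins show at columns 248–304, about 2 mm left of prediction. Gripping it will give the true y, so I'll descend. The x shift I'll check from the bushings at (261,190), (291,190), (261,219) and (291,219).

Request:
drive_tool(
  moves=[70, -1, 0, 16, 0, 0, 0, 70, 0, 0, 16, 0, 0, 0, 70, -1, 0, 16, 0, 0, 0, 70, 0, 0, 16, 0, 0, 0, 70, -1, 0, 16, 0, 0, 0, 70, 0, 0, 16, 0, 0, -0.1, 70, 0, 0, 16, 0, 0, -0.1, 70, 0, 0, 16, 0, 0, 0],
)

```text
t: 8.15
tool_pos: [0.5248, 0.1836, 0.2063]
orientation: [-2.406, -2.02, 0.0]
force: [-0.1, -0.1, -0.4]
opening: 0.0701
gripper_force: 0.0
```

Run:
```python
from h import *
# recompute earlier wrist picture geometry: camera pose then = now shifted 
c=cam('wrist','w3.png')
p,R,s=pose(); print(p,s['force'])
im=cv2.imread('pics/w2.png')
# camera in tool frame
Rt=c['R']@R; off=R.T@(-c['R'].T@c['t']-np.array(s['tool_pos'])); print(off)
R0=Ro.from_rotvec([2.409,2.015,0]).as_matrix(); c0=dict(mtx=c['mtx'],R=Rt@R0.T); c0['t']=-c0['R']@(np.array([.5255,.1857,.3359])+R0@off)
b=np.mean([ray(c0,*q,.032) for q in [(261,190),(291,190),(261,219),(291,219)]],0)[:2]-O
print('bush in vise',b@EX,b@EY)
```

```text
[0.52289692 0.18308257 0.036134  ] [-1.05148356 -0.82634459 -1.94961088]
[0.07213603 0.00055489 0.01718201]
bush in vise 0.00010084332527401193 0.0003130222674627359
```

Request:
drive_tool(
  moves=[20, 0, 0, 0, 0, 0, 0, 20, 0, 0, 0, 0, 0, 0, 20, 0, 0, 0, 0, 0, 0, 20, 0, 0, 0, 0, 0, 0, 20, 0, 0, 0, 0, 0, 0, 20, 0, 0, 0, 0, 0, 0],
  grip_force=15,
)

```text
t: 8.8
tool_pos: [0.5253, 0.1837, 0.2087]
orientation: [2.406, 2.02, 0.002]
force: [-0.5, 0.7, 5.0]
opening: 0.0496
gripper_force: 15.0
```

Run:
```python
from h import *
p,R,s=pose(); print(p,(p[:2]-O)@EX,(p[:2]-O)@EY); plan([],0)
```

```text
[0.5255301  0.18381297 0.04142781] -0.0012982460190172054 -0.00019835099871761612
now [0.5255 0.1838 0.0414] yaw 80.03 tilt -1.0 F [-0.5  0.7  5. ] op 0.0496 t 8.8
```

Run:
```python
from h import *
c=cam('top'); print('spool',ray(c,213,172,.05),ray(c,213,186,.0),'driver',ray(c,230,153,.01))
plan([(.5255,.1838,.175,80,4),(.63,-.03,.175,80,8)],20)
```

```text
spool [0.7124547  0.04372195 0.05      ] [6.95511675e-01 5.25201010e-02 2.22044605e-16] driver [0.76485466 0.00829292 0.01      ]
now [0.5255 0.1838 0.0414] yaw 80.03 tilt -1.0 F [-1.   0.9  6.5] op 0.0498 t 8.85
20,-0,0,-33,0,0,0
20,-0,0,-34,0,0,0
20,-0,0,-33,0,0,0
20,-0,0,-34,0,0,0
--
20,-24,17,0,0,0,0
20,-24,18,0,0,0,0
20,-24,17,0,0,0,0
20,-24,18,0,0,0,0
20,-24,17,0,0,0,0
20,-24,18,0,0,0,0
20,-24,17,0,0,0,0
20,-24,18,0,0,0,0
--
```

Request:
drive_tool(
  moves=[20, 0, 0, 0, 0, 0, 0, 20, 0, 0, 0, 0, 0, 0, 20, 0, 0, -10, 0, 0, 0, 20, 0, 0, -25, 0, 0, 0, 20, 0, 0, -34, 0, 0, 0, 20, 0, 0, -35, 0, 0, 0, 20, 0, 0, -30, 0, 0, 0, 20, 0, 0, 0, 0, 0, 0],
  grip_force=50,
)

```text
t: 9.65
tool_pos: [0.5262, 0.1838, 0.3472]
orientation: [2.403, 2.018, 0.012]
force: [1.3, -0.1, -3.7]
opening: 0.0494
gripper_force: 50.0
```

Request:
drive_tool(
  moves=[20, -25, 16, 0, 0, 0, 0, 20, -25, 17, 0, 0, 0, 0, 20, -25, 17, 0, 0, 0, 0, 20, -25, 17, 0, 0, 0, 0, 20, -25, 17, 0, 0, 0, 0, 20, -25, 17, 0, 0, 0, 0, 20, -25, 17, 0, 0, 0, 0, 20, -24, 17, 0, 0, 0, 0],
)

```text
t: 10.45
tool_pos: [0.623, -0.0371, 0.3392]
orientation: [-2.404, -2.018, 0.004]
force: [-0.5, 0.3, -4.5]
opening: 0.0493
gripper_force: 50.0
```

Request:
drive_tool(
  moves=[20, 0, 0, 20, 0, 0, 0, 20, 0, 0, 35, 0, 0, 0, 20, 0, 0, 35, 0, 0, 0, 20, 0, 0, 35, 0, 0, 0, 20, 0, 0, 20, 0, 0, 0, 20, 0, 0, 5, 0, 0, 0, 20, 0, 0, 0, 0, 0, 0, 20, 0, 0, 0, 0, 0, 0],
)

```text
t: 11.25
tool_pos: [0.6237, -0.0359, 0.1924]
orientation: [2.406, 2.02, 0.001]
force: [1.8, 0.2, -3.2]
opening: 0.0495
gripper_force: 50.0
```

Run:
```python
from h import *
plan([],20)
```

```text
now [ 0.6238 -0.0359  0.0251] yaw 80.03 tilt -1.0 F [ 1.8  0.2 -3.2] op 0.0495 t 11.25
```

Request:
drive_tool(
  moves=[20, 0, 0, 2, 0, 0, 0, 20, 0, 0, 1.5, 0, 0, 0, 20, 0, 0, 0.5, 0, 0, 0, 20, 0, 0, 0, 0, 0, 0],
)

```text
t: 11.65
tool_pos: [0.6234, -0.0358, 0.1879]
orientation: [2.406, 2.02, 0.0]
force: [0.1, -1.6, -3.5]
opening: 0.0494
gripper_force: 50.0
```

Request:
drive_tool(
  moves=[60, 0, 0, 0, 0, 0, 0, 60, 0, 0, 0, 0, 0, 0, 60, 0, 0, 0, 0, 0, 0, 60, 0, 0, -20, 0, 0, 0, 60, 0, 0, -35, 0, 0, 0, 70, 0, 0, -40, 0, 0, 0, 70, 0, 0, -40, 0, 0, 0, 70, 0, 0, 0, 0, 0, 0],
)

```text
t: 12.45
tool_pos: [0.6257, -0.0361, 0.3311]
orientation: [2.399, 2.014, 0.013]
force: [1.0, -0.5, 0.5]
opening: 0.0695
gripper_force: 0.0
```

```bash
cat >> h.py <<'E'
def blanks(c,z=.012,box=(260,200,460,310)):
    im=c['color']; hsv=cv2.cvtColor(im,cv2.COLOR_RGB2HSV)
    m=((hsv[...,2]>165)&(hsv[...,1]>60)&(hsv[...,1]<150)).astype(np.uint8)
    k=np.zeros_like(m); k[box[1]:box[3],box[0]:box[2]]=1; m*=k
    for k in cv2.findContours(m,0,2)[0]:
        if cv2.contourArea(k)<200: continue
        w=np.array([ray(c,*q,z)[:2] for q in k[:,0].astype(float)],np.float32)
        r=cv2.minAreaRect(w*1000); a=r[2] if r[1][0]>r[1][1] else r[2]+90
        print('blank',np.round(r[0],1),np.round(r[1],1),'long axis',round((a+90)%180-90,1))
E
python3 - <<'E'
from h import *
c=cam('top','top3.png'); blanks(c)
plan([(.491,-.228,.16,-10,8)],70)
plan([(.535,-.139,.16,15,8)],70)
E
```

```text
blank [ 491.2 -228.4] [49.1 99.2] long axis -10.9
blank [ 534.4 -138.5] [99.4 49.7] long axis 14.8
blank [ 536.9 -361.2] [49.2 97.9] long axis -5.2
now [ 0.6263 -0.0362  0.1604] yaw 80.04 tilt -0.99996 F [-0.1 -0.1 -0.7] op 0.0695 t 12.5
70,-27,-13,0,0,0,11.3
70,-28,-7,0,0,0,11.2
70,-29,-1,0,0,0,11.3
70,-29,4,0,0,0,11.2
70,-28,10,0,0,0,11.3
70,-25,15,0,0,0,11.2
70,-22,20,0,0,0,11.3
70,-17,24,0,0,0,11.2
--
now [ 0.6263 -0.0362  0.1604] yaw 80.04 tilt -0.99996 F [-0.1 -0.1 -0.7] op 0.0695 t 12.5
70,-15,-9,0,0,0,8.1
70,-16,-7,0,0,0,8.1
70,-16,-5,0,0,0,8.1
70,-17,-2,0,0,0,8.1
70,-17,0,0,0,0,8.2
70,-17,3,0,0,0,8.1
70,-16,5,0,0,0,8.2
70,-16,8,0,0,0,8.1
--
```

View pics/top3.png

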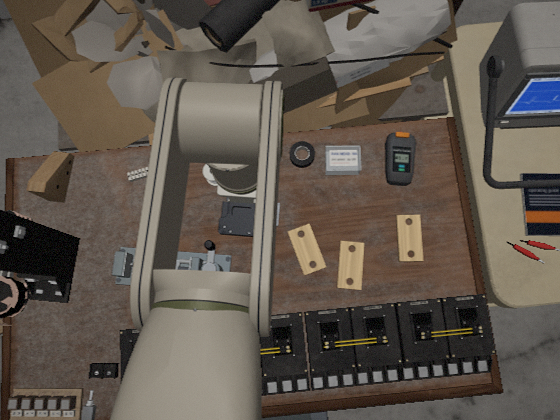

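The blanks are still at (307,249), (350,265) and (410,238). The guide plate is under the gripper, clear of them. Blank B first.

Request:
drive_tool(
  moves=[70, -15, -9, 0, 0, 0, 8.1, 70, -16, -7, 0, 0, 0, 8.1, 70, -16, -5, 0, 0, 0, 8.1, 70, -17, -2, 0, 0, 0, 8.1, 70, -17, 0, 0, 0, 0, 8.2, 70, -17, 3, 0, 0, 0, 8.1, 70, -16, 5, 0, 0, 0, 8.2, 70, -16, 8, 0, 0, 0, 8.3],
)

```text
t: 13.3
tool_pos: [0.5313, -0.1393, 0.3211]
orientation: [-3.115, -0.396, 0.003]
force: [-0.7, -0.7, -0.2]
opening: 0.0701
gripper_force: 0.0
```

Request:
drive_tool(
  moves=[70, 0, 0, 30, 0, 0, 0, 70, 0, 0, 30, 0, 0, 0, 70, 0, 0, 10, 0, 0, 0, 70, 0, 0, 0, 0, 0, 0, 70, 0, 0, 0, 0, 0, 0],
)

```text
t: 13.8
tool_pos: [0.5325, -0.139, 0.2532]
orientation: [3.115, 0.406, 0.0]
force: [-0.0, -0.4, 0.7]
opening: 0.0701
gripper_force: 0.0
```

Run:
```python
from h import *
blanks(cam('top'))
plan([(.5345,-.1385,.021,14.9,5)],70)
```

```text
blank [ 501.6 -147.5] [31.4 49. ] long axis -75.3
blank [ 536.9 -361.2] [49.6 98.2] long axis -4.8
now [ 0.5331 -0.1393  0.0867] yaw 14.85 tilt -1.0 F [ 1.3  0.  -0.3] op 0.0699 t 13.85
70,0,-0,13,0,0,-0
70,0,-0,13,0,0,-0
70,1,-0,13,0,0,-0
70,0,-0,13,0,0,-0
70,1,-0,14,0,0,-0.1
--
```

Request:
drive_tool(
  moves=[70, 0.5, 0, 20, 0, 0, 0, 70, 0.5, 0, 20, 0, 0, 0, 70, 0.5, 0, 15, 0, 0, 0, 70, 0.5, 0, 10, 0, 0, 0, 70, 0, 0, 0, 0, 0, 0, 20, 0, 0, 0, 0, 0, 0, 20, 0, 0, 0, 0, 0, 0, 20, 0, 0, 0, 0, 0, 0],
  grip_force=40,
)

```text
t: 14.65
tool_pos: [0.5344, -0.1386, 0.1885]
orientation: [3.115, 0.405, 0.001]
force: [-0.8, 0.2, 0.4]
opening: 0.0503
gripper_force: 0.4
```

Request:
drive_tool(
  moves=[20, 0, 0, 0, 0, 0, 0, 20, 0, 0, 0, 0, 0, 0, 20, 0, 0, 0, 0, 0, 0],
)

```text
t: 14.95
tool_pos: [0.5344, -0.1386, 0.1884]
orientation: [3.115, 0.405, 0.001]
force: [-1.1, 0.8, 5.3]
opening: 0.0495
gripper_force: 40.0
```

Run:
```python
from h import *
plan([(.5345,-.1385,.18,None,5),(.54,.02,.18,50,6),(*V(.001,0),.18,80,8)],20)
```

```text
now [ 0.5346 -0.1387  0.0211] yaw 14.83 tilt -1.0 F [-1.1  0.8  5.3] op 0.0495 t 14.95
20,-0,-0,-32,0,0,-0
20,-0,-0,-32,0,0,-0
20,-0,-0,-32,0,0,-0
20,-0,-0,-31,0,0,-0
20,-0,-0,-32,0,0,-0
--
20,8,-25,0,0,0,-5.9
20,10,-24,0,0,0,-5.9
20,13,-23,0,0,0,-5.8
20,15,-22,0,0,0,-5.9
20,17,-21,0,0,0,-5.8
20,19,-18,0,0,0,-5.9
--
20,14,-14,0,0,0,-3.7
20,15,-14,0,0,0,-3.8
20,16,-12,0,0,0,-3.7
20,17,-11,0,0,0,-3.8
20,18,-10,0,0,0,-3.7
20,18,-9,0,0,0,-3.8
20,19,-8,0,0,0,-3.7
20,19,-7,0,0,0,-3.8
--
```

Request:
drive_tool(
  moves=[20, 0, 0, -15, 0, 0, 0, 20, 0, 0, -30, 0, 0, 0, 20, 0, 0, -35, 0, 0, 0, 20, 0, 0, -40, 0, 0, 0, 20, 0, 0, -35, 0, 0, 0, 20, 0, 0, -4, 0, 0, 0, 20, 8, -25, 0, 0, 0, -5.9, 20, 10, -24, 0, 0, 0, -5.9],
)

```text
t: 15.75
tool_pos: [0.536, -0.0862, 0.347]
orientation: [3.056, 0.727, 0.0]
force: [0.2, 1.2, -1.7]
opening: 0.0493
gripper_force: 40.0
```

Request:
drive_tool(
  moves=[20, 13, -23, 0, 0, 0, -5.8, 20, 15, -22, 0, 0, 0, -5.9, 20, 17, -21, 0, 0, 0, -5.8, 20, 19, -18, 0, 0, 0, -5.9, 20, 14, -14, 0, 0, 0, -3.7, 20, 15, -14, 0, 0, 0, -3.8, 20, 16, -12, 0, 0, 0, -3.7, 20, 17, -11, 0, 0, 0, -3.8],
)

```text
t: 16.55
tool_pos: [0.5322, 0.1009, 0.3462]
orientation: [-2.646, -1.692, 0.002]
force: [0.1, 0.3, -1.0]
opening: 0.0494
gripper_force: 40.0
```

Request:
drive_tool(
  moves=[20, 18, -10, 0, 0, 0, -3.7, 20, 18, -9, 0, 0, 0, -3.8, 20, 19, -8, 0, 0, 0, -3.7, 20, 17, -6, 0, 0, 0, -3.8, 20, 0, 0, 20, 0, 0, 0, 20, 0, 0, 20, 0, 0, 0, 20, 0, 0, 0, 0, 0, 0, 20, 0, 0, 0, 0, 0, 0],
)

```text
t: 17.35
tool_pos: [0.5253, 0.179, 0.3063]
orientation: [-2.405, -2.019, 0.003]
force: [0.4, -0.9, -0.5]
opening: 0.0493
gripper_force: 40.0
```

```bash
cat > chk.py <<'E'
from h import *
import sys
ztop=float(sys.argv[1]) # height of blank underside relative to grasp: top is grasp -.021+.012
p,R,s=pose(); z=p[2]-.021+.012
c=cam('wrist','chk%d.png'%(s['t']*100))
hsv=cv2.cvtColor(c['color'],cv2.COLOR_RGB2HSV)
m=((hsv[...,2]>140)&(hsv[...,1]>50)&(hsv[...,1]<150)&(hsv[...,0]<28)).astype(np.uint8)
q=np.array([proj(c,[*(p[:2]+a*R[:2,0]+b*R[:2,1]),z]) for a in(-.05,.05) for b in(-.025,.025)]); print(q.round())
plan([(*V(.001,0),ztop,80,4)],20)
E
python3 chk.py .098
```

```text
[[233. 345.]
 [323. 345.]
 [226. 164.]
 [331. 165.]]
now [0.5258 0.179  0.14  ] yaw 80.02 tilt -1.0 F [ 0.1  1.  -0.7] op 0.0492 t 17.4
20,1,-0,11,0,0,0
20,0,-0,10,0,0,0
20,1,-0,11,0,0,0
20,0,-1,10,0,0,0
--
```

```bash
ls pics
```

```text
chk1735.png
side0.png
top0.png
top3.png
v.png
v2.png
w1.png
w2.png
w3.png
```

View pics/chk1735.png

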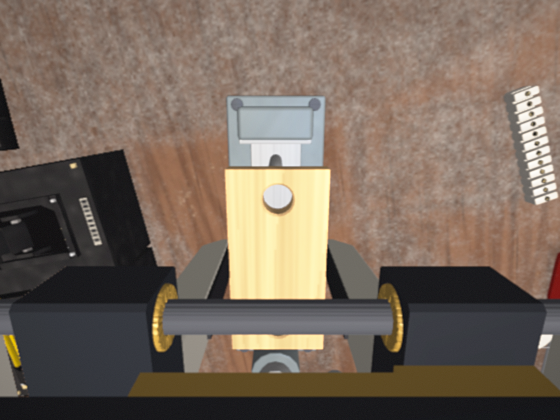

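The held blank spans columns 226–330 and rows 168–349, so it is straight and centred, at most 2 mm toward the crank. The pins are below it. I'll aim the grasp at vise x = 0 and lower.

Request:
drive_tool(
  moves=[20, 3.5, 0, 10, 0, 0, 0, 20, 0, 0, 12, 0, 0, 0, 20, 0, 0, 10, 0, 0, 0, 20, 0, 0, 10, 0, 0, 0, 20, 0, 0, 10, 0, 0, 0, 20, 0, 0, 0, 0, 0, 0],
)

```text
t: 18.0
tool_pos: [0.5255, 0.1823, 0.2524]
orientation: [-2.405, -2.019, 0.005]
force: [-1.3, -0.5, -2.0]
opening: 0.0498
gripper_force: 40.0
```

```bash
python3 -c "
from h import *
plan([(*V(0,0),.043,80,5)],20)"
```

```text
now [0.5249 0.1821 0.0851] yaw 80.03 tilt -0.99999 F [-1.3 -0.5 -2. ] op 0.0498 t 18.0
20,0,0,8,0,0,0
20,0,0,9,0,0,0
20,0,0,8,0,0,0
20,0,0,9,0,0,0
20,0,1,8,0,0,0
--
```

Request:
drive_tool(
  moves=[20, 0, 0, 8, 0, 0, 0, 20, 0, 0, 9, 0, 0, 0, 20, 0, 0, 8, 0, 0, 0, 20, 0, 0, 9, 0, 0, 0, 20, 0, 0, 6, 0, 0, 0, 20, 0, 0, 2, 0, 0, 0, 20, 0, 0, 1.5, 0, 0, 0, 20, 0, 0, 0, 0, 0, 0],
)

```text
t: 18.8
tool_pos: [0.5265, 0.1825, 0.2113]
orientation: [2.406, 2.02, 0.0]
force: [-0.5, 0.2, -0.4]
opening: 0.0496
gripper_force: 40.0
```

```bash
python3 -c "
from h import *
plan([],20)"
```

```text
now [0.5266 0.1826 0.044 ] yaw 80.03 tilt -1.0 F [-0.5  0.2 -0.4] op 0.0496 t 18.8
```

Request:
drive_tool(
  moves=[20, 0, 0, 2, 0, 0, 0, 20, 0, 0, 1.5, 0, 0, 0, 20, 0, 0, 0, 0, 0, 0],
)

```text
t: 19.1
tool_pos: [0.5265, 0.1826, 0.2085]
orientation: [2.406, 2.02, 0.001]
force: [-3.2, -0.2, 3.8]
opening: 0.0498
gripper_force: 40.0
```

Request:
drive_tool(
  moves=[70, 0, 0, 0, 0, 0, 0, 70, 0, 0, 0, 0, 0, 0, 70, 0, 0, 0, 0, 0, 0, 70, 0, 0, -20, 0, 0, 0, 70, 0, 0, -35, 0, 0, 0, 70, 0, 0, -40, 0, 0, 0, 70, 0, 0, -40, 0, 0, 0, 70, 0, 0, 0, 0, 0, 0],
)

```text
t: 19.9
tool_pos: [0.5284, 0.183, 0.3501]
orientation: [2.402, 2.017, 0.016]
force: [0.9, 0.5, 1.3]
opening: 0.07
gripper_force: 0.0
```

```bash
cat > seat.py <<'E'
from h import *
c=cam('wrist'); P=pts(c); q=(P-[*O,0])[...,:2]; vx=q@EX; vy=q@EY
hsv=cv2.cvtColor(c['color'],cv2.COLOR_RGB2HSV)
for a in(-.045,-.02,.0,.02):
    print(a,[np.median(P[...,2][(abs(vx-a)<.004)&(abs(vy-b)<.004)&(P[...,2]<.09)]).round(4) for b in(-.018,.018)])
E
cp seat.py s2.py; python3 seat.py
python3 - <<'E'
from h import *
blanks(cam('top'))
plan([(.53,.02,.18,50,7),(.491,-.1,.17,10,7),(.491,-.2282,.1,-10.3,5)],70)
E
```

```text
-0.045 [np.float64(0.0319), np.float64(0.0318)]
-0.02 [np.float64(0.0318), np.float64(0.0319)]
0.0 [np.float64(0.0319), np.float64(0.032)]
0.02 [np.float64(0.032), np.float64(0.032)]
blank [ 491.4 -227.8] [50.7 99.7] long axis -10.9
blank [ 536.9 -361. ] [50.4 98.2] long axis -4.8
now [0.5273 0.1828 0.1768] yaw 80.03 tilt -0.99999 F [-0.1 -0.2  0.6] op 0.07 t 20.0
70,-23,4,-0,0,0,4.3
70,-22,6,-1,0,0,4.3
70,-22,8,-0,0,0,4.3
70,-21,9,-1,0,0,4.3
70,-21,11,-0,0,0,4.3
70,-20,13,-1,0,0,4.3
70,-18,14,-0,0,0,4.2
--
70,-17,7,1,0,0,5.7
70,-16,8,1,0,0,5.7
70,-15,10,2,0,0,5.7
70,-14,11,1,0,0,5.7
70,-13,13,2,0,0,5.7
70,-11,14,1,0,0,5.8
70,-10,15,2,0,0,5.7
--
70,-4,25,14,0,0,4.1
70,-3,26,14,0,0,4.1
70,-1,26,14,0,0,4
70,1,25,14,0,0,4.1
70,3,25,14,0,0,4
--
```

Blank 1 is flush, with its top at 32 mm. Blank A next.

Request:
drive_tool(
  moves=[70, -23, 4, 0, 0, 0, 4.3, 70, -22, 6, 0, 0, 0, 4.3, 70, -22, 8, 0, 0, 0, 4.3, 70, -21, 9, 0, 0, 0, 4.3, 70, -21, 11, 0, 0, 0, 4.3, 70, -20, 13, 0, 0, 0, 4.3, 70, -18, 14, 0, 0, 0, 4.2, 70, -17, 7, 1, 0, 0, 5.7],
)

```text
t: 20.8
tool_pos: [0.5231, 0.001, 0.3395]
orientation: [-2.911, -1.179, 0.004]
force: [1.3, 0.2, 1.0]
opening: 0.0696
gripper_force: 0.0
```

Request:
drive_tool(
  moves=[70, -16, 8, 1, 0, 0, 5.7, 70, -15, 10, 2, 0, 0, 5.7, 70, -14, 11, 1, 0, 0, 5.7, 70, -13, 13, 2, 0, 0, 5.7, 70, -11, 14, 1, 0, 0, 5.8, 70, -10, 15, 2, 0, 0, 5.7, 70, -4, 25, 14, 0, 0, 4.1, 70, -3, 26, 14, 0, 0, 4.1],
)

```text
t: 21.6
tool_pos: [0.4896, -0.1523, 0.3026]
orientation: [-3.14, -0.046, 0.003]
force: [0.2, -0.0, 0.4]
opening: 0.0701
gripper_force: 0.0
```

Request:
drive_tool(
  moves=[70, -1, 26, 14, 0, 0, 4, 70, 1, 25, 14, 0, 0, 4.1, 70, 3, 23, 14, 0, 0, 4, 70, 0, 0, 0, 0, 0, 0, 70, 0, 0, 0, 0, 0, 0],
)

```text
t: 22.1
tool_pos: [0.4897, -0.2258, 0.2607]
orientation: [-3.127, 0.281, 0.006]
force: [0.0, -0.3, -0.1]
opening: 0.0702
gripper_force: 0.0
```

Run:
```python
from h import *
blanks(cam('top'))
plan([(.4913,-.2281,.021,-10.3,5)],70)
```

```text
blank [ 457.8 -221.7] [49.  31.5] long axis 79.1
now [ 0.4899 -0.2252  0.0943] yaw -10.22 tilt -1.0 F [-0.2 -1.  -0. ] op 0.0698 t 22.15
70,0,1,15,0,0,0
70,0,0,15,0,0,0
70,1,1,14,0,0,0
70,0,0,15,0,0,0
70,1,1,14,0,0,0.1
--
```

Request:
drive_tool(
  moves=[70, 0.5, 1, 20, 0, 0, 0, 70, 0.5, 1, 20, 0, 0, 0, 70, 0.5, 1, 20, 0, 0, 0, 70, 0, 0, 12.5, 0, 0, 0, 70, 0, 0, 0, 0, 0, 0, 20, 0, 0, 0, 0, 0, 0, 20, 0, 0, 0, 0, 0, 0, 20, 0, 0, 0, 0, 0, 0],
)

```text
t: 22.95
tool_pos: [0.4922, -0.2295, 0.1915]
orientation: [3.128, -0.281, 0.003]
force: [-0.1, 0.9, 1.7]
opening: 0.051
gripper_force: 0.4
```

Request:
drive_tool(
  moves=[20, 0, 0, 0, 0, 0, 0, 20, 0, 0, 0, 0, 0, 0, 20, 0, 0, 0, 0, 0, 0],
)

```text
t: 23.25
tool_pos: [0.4922, -0.2295, 0.1915]
orientation: [3.128, -0.281, 0.003]
force: [-0.6, 1.8, 6.2]
opening: 0.0489
gripper_force: 40.0
```

Run:
```python
from h import *
p,R,s=pose()
plan([(p[0],p[1],.18,None,5),(.53,-.03,.19,40,10),(*V(0,0),.19,80,9)],20)
```

```text
now [ 0.4925 -0.2297  0.0242] yaw -10.27 tilt -1.0 F [-0.6  1.8  6.2] op 0.0489 t 23.25
20,0,-0,-31,0,0,-0
20,0,-0,-31,0,0,-0
20,0,-0,-31,0,0,-0
20,0,-0,-31,0,0,-0
20,0,-0,-32,0,0,-0
--
20,0,-20,-1,0,0,-5
20,2,-20,-1,0,0,-5
20,4,-20,-1,0,0,-5
20,5,-20,-1,0,0,-5
20,7,-19,-1,0,0,-5
20,9,-18,-1,0,0,-5.1
20,10,-18,-1,0,0,-5
20,12,-17,-1,0,0,-5.1
20,13,-15,-1,0,0,-5
20,15,-14,-1,0,0,-5.1
--
20,15,-18,0,0,0,-4.4
20,16,-17,0,0,0,-4.4
20,17,-16,0,0,0,-4.5
20,19,-15,0,0,0,-4.4
20,20,-13,0,0,0,-4.5
20,21,-11,0,0,0,-4.4
20,21,-10,0,0,0,-4.5
20,22,-8,0,0,0,-4.4
20,23,-7,0,0,0,-4.5
--
```

Request:
drive_tool(
  moves=[20, 0, 0, -15, 0, 0, 0, 20, 0, 0, -30, 0, 0, 0, 20, 0, 0, -38, 0, 0, 0, 20, 0, 0, -38, 0, 0, 0, 20, 0, 0, -34, 0, 0, 0, 20, 0, -20, -1, 0, 0, -5, 20, 2, -20, -1, 0, 0, -5, 20, 4, -20, -1, 0, 0, -5],
)

```text
t: 24.05
tool_pos: [0.5029, -0.1694, 0.3496]
orientation: [3.138, 0.134, 0.002]
force: [-0.3, 0.4, -1.1]
opening: 0.0495
gripper_force: 40.0
```

Request:
drive_tool(
  moves=[20, 5, -20, -1, 0, 0, -5, 20, 7, -19, -1, 0, 0, -5, 20, 9, -18, -1, 0, 0, -5.1, 20, 10, -18, -1, 0, 0, -5, 20, 12, -17, -1, 0, 0, -5.1, 20, 13, -15, -1, 0, 0, -5, 20, 15, -14, -1, 0, 0, -5.1, 20, 15, -18, 0, 0, 0, -4.4],
)

```text
t: 24.85
tool_pos: [0.5293, -0.0056, 0.3563]
orientation: [2.906, 1.192, 0.001]
force: [-0.5, -0.8, -1.1]
opening: 0.0493
gripper_force: 40.0
```

Request:
drive_tool(
  moves=[20, 16, -17, 0, 0, 0, -4.4, 20, 17, -16, 0, 0, 0, -4.5, 20, 19, -15, 0, 0, 0, -4.4, 20, 20, -13, 0, 0, 0, -4.5, 20, 21, -11, 0, 0, 0, -4.4, 20, 21, -10, 0, 0, 0, -4.5, 20, 22, -8, 0, 0, 0, -4.4, 20, 23, -7, 0, 0, 0, -4.5],
)

```text
t: 25.65
tool_pos: [0.5244, 0.1837, 0.3561]
orientation: [2.403, 2.023, 0.0]
force: [-0.1, -1.1, -0.9]
opening: 0.0492
gripper_force: 40.0
```

Request:
drive_tool(
  moves=[20, 0, 0, 20, 0, 0, 0, 20, 0, 0, 20, 0, 0, 0, 20, 0, 0, 0, 0, 0, 0, 20, 0, 0, 0, 0, 0, 0],
)

```text
t: 26.05
tool_pos: [0.5244, 0.1828, 0.3158]
orientation: [-2.406, -2.02, 0.001]
force: [0.9, 0.0, -0.4]
opening: 0.0494
gripper_force: 40.0
```

```bash
cat > held.py <<'E'
from h import *
import sys
h=float(sys.argv[1]); op=pose()  # grasp height above blank underside
p,R,s=op; z=p[2]-h+.012
c=cam('wrist'); print('held top height expected',z)
P=pts(c); d=(P-p)@R   # tool coords
m=(abs(P[...,2]-z)<.006)&(abs(d[...,1])<.04)&(abs(d[...,0])<.09)
hsv=cv2.cvtColor(c['color'],cv2.COLOR_RGB2HSV); steel=len(sys.argv)>2
if not steel: m&=(hsv[...,0]<30)&(hsv[...,1]>40)
k=max(cv2.findContours(m.astype(np.uint8),0,2)[0],key=cv2.contourArea); mm=np.zeros(m.shape,np.uint8); cv2.drawContours(mm,[k],-1,1,-1); m&=mm>0
print('height',np.median(P[...,2][m]),'far edge tool x (want ~.050)',np.percentile(d[...,0][m],99.5),'tool y',np.percentile(d[...,1][m&(d[...,0]>.02)],[1,99]))
e=[np.percentile(d[...,0][m&(abs(d[...,1]-b)<.003)],98) for b in(-.02,.02)]; print('edge at y-/+',e)
E
python3 held.py .0242; python3 -c "
from h import *
plan([(*V(-.0005,0),.10,80,5)],20); blanks(cam('top'))"
```

```text
held top height expected 0.1362552473416149
height 0.13608809771820246 far edge tool x (want ~.050) 0.046821318549932864 tool y [-0.02475564  0.02432313]
edge at y-/+ [np.float64(0.04630384709045556), np.float64(0.04636646244717215)]
now [0.525  0.1829 0.1492] yaw 80.02 tilt -1.0 F [ 0.1  0.3 -0.8] op 0.0495 t 26.1
20,0,0,10,0,0,0
20,0,0,10,0,0,0
20,0,0,10,0,0,0
20,0,0,10,0,0,0
20,0,1,9,0,0,0
--
blank [ 536.9 -361. ] [50.7 98. ] long axis -5.1
```

Request:
drive_tool(
  moves=[20, 1, 0, 15, 0, 0, 0, 20, 0, 0, 15, 0, 0, 0, 20, 0, 0, 15, 0, 0, 0, 20, 0, 0, 12, 0, 0, 0, 20, 0, 0, 10, 0, 0, 0, 20, 0, 0, 10, 0, 0, 0, 20, 0, 0, 8, 0, 0, 0, 20, 0, 0, 0, 0, 0, 0],
)

```text
t: 26.95
tool_pos: [0.5243, 0.1838, 0.2287]
orientation: [-2.405, -2.019, 0.003]
force: [-0.8, -0.0, -1.2]
opening: 0.0495
gripper_force: 40.0
```

```bash
python3 -c "
from h import *
plan([],20)"
```

```text
now [0.5239 0.1837 0.0615] yaw 80.03 tilt -1.0 F [-0.8 -0.  -1.2] op 0.0495 t 26.95
```

Free so far, with 5.3 mm to go.

Request:
drive_tool(
  moves=[20, 0, 0, 2.5, 0, 0, 0, 20, 0, 0, 2, 0, 0, 0, 20, 0, 0, 1.5, 0, 0, 0, 20, 0, 0, 0, 0, 0, 0],
)

```text
t: 27.35
tool_pos: [0.5248, 0.1839, 0.2243]
orientation: [2.406, 2.02, 0.0]
force: [-0.1, 0.5, -1.6]
opening: 0.0494
gripper_force: 40.0
```

Request:
drive_tool(
  moves=[70, 0, 0, 0, 0, 0, 0, 70, 0, 0, 0, 0, 0, 0, 70, 0, 0, 0, 0, 0, 0, 70, 0, 0, -20, 0, 0, 0, 70, 0, 0, -35, 0, 0, 0, 70, 0, 0, -40, 0, 0, 0, 70, 0, 0, -30, 0, 0, 0, 70, 0, 0, 0, 0, 0, 0],
)

```text
t: 28.15
tool_pos: [0.5264, 0.1843, 0.3554]
orientation: [2.403, 2.017, 0.014]
force: [0.0, -0.3, 0.0]
opening: 0.0703
gripper_force: 0.0
```

```bash
python3 seat.py
python3 - <<'E'
from h import *
blanks(cam('top'))
plan([(.53,.0,.18,45,8),(.53,-.2,.17,10,8),(.537,-.361,.1,-5,8)],70)
E
```

```text
-0.045 [np.float64(0.0438), np.float64(0.0435)]
-0.02 [np.float64(0.044), np.float64(0.0439)]
0.0 [np.float64(0.0438), np.float64(0.0439)]
0.02 [np.float64(0.044), np.float64(0.0439)]
blank [ 536.9 -361.1] [50.2 98.2] long axis -4.8
now [0.5254 0.1841 0.1828] yaw 80.03 tilt -1.0 F [-0.1  0.4  0. ] op 0.07 t 28.25
70,-23,5,0,0,0,4.4
70,-22,6,0,0,0,4.4
70,-22,8,0,0,0,4.4
70,-21,10,1,0,0,4.4
70,-20,11,0,0,0,4.4
70,-19,12,1,0,0,4.3
70,-18,14,0,0,0,4.4
70,-17,15,1,0,0,4.3
--
70,-18,18,1,0,0,4.4
70,-16,19,1,0,0,4.4
70,-15,20,1,0,0,4.4
70,-13,21,1,0,0,4.4
70,-11,22,1,0,0,4.4
70,-10,23,2,0,0,4.3
70,-8,24,1,0,0,4.4
70,-6,25,2,0,0,4.3
--
70,-3,20,9,0,0,1.9
70,-2,20,9,0,0,1.9
70,-1,20,9,0,0,1.9
70,-1,20,9,0,0,1.9
70,0,20,8,0,0,1.9
70,1,20,9,0,0,1.8
70,1,20,8,0,0,1.9
70,2,20,9,0,0,1.8
--
```

Blank 2 is flush, with its top at 44 mm. Blank C next.

Request:
drive_tool(
  moves=[70, -23, 5, 0, 0, 0, 4.4, 70, -22, 6, 0, 0, 0, 4.4, 70, -22, 8, 0, 0, 0, 4.4, 70, -21, 10, 1, 0, 0, 4.4, 70, -20, 11, 0, 0, 0, 4.4, 70, -19, 12, 1, 0, 0, 4.3, 70, -18, 14, 0, 0, 0, 4.4, 70, -17, 15, 1, 0, 0, 4.3],
)

```text
t: 29.05
tool_pos: [0.5284, -0.0007, 0.344]
orientation: [-2.903, -1.198, 0.005]
force: [-0.5, 0.2, -1.0]
opening: 0.0698
gripper_force: 0.0
```

Request:
drive_tool(
  moves=[70, -18, 18, 1, 0, 0, 4.4, 70, -16, 19, 1, 0, 0, 4.4, 70, -15, 20, 1, 0, 0, 4.4, 70, -13, 21, 1, 0, 0, 4.4, 70, -11, 22, 1, 0, 0, 4.4, 70, -10, 23, 2, 0, 0, 4.3, 70, -8, 24, 1, 0, 0, 4.4, 70, -6, 25, 2, 0, 0, 4.3],
)

```text
t: 29.85
tool_pos: [0.529, -0.2012, 0.3338]
orientation: [-3.128, -0.27, 0.005]
force: [0.7, -0.5, 0.3]
opening: 0.0703
gripper_force: 0.0
```

Request:
drive_tool(
  moves=[70, -3, 20, 9, 0, 0, 1.9, 70, -2, 20, 9, 0, 0, 1.9, 70, -1, 20, 9, 0, 0, 1.9, 70, -1, 20, 9, 0, 0, 1.9, 70, 0, 20, 8, 0, 0, 1.9, 70, 1, 20, 9, 0, 0, 1.8, 70, 1, 20, 8, 0, 0, 1.9, 70, 0, 0, 0, 0, 0, 0],
)

```text
t: 30.65
tool_pos: [0.5339, -0.342, 0.2712]
orientation: [-3.138, 0.091, 0.007]
force: [-0.2, -0.1, 0.1]
opening: 0.0703
gripper_force: 0.0
```

Request:
drive_tool(
  moves=[70, 0, 0, 0, 0, 0, 0, 70, 0, 0, 0, 0, 0, 0],
)

```text
t: 30.85
tool_pos: [0.5353, -0.3399, 0.2745]
orientation: [-3.139, 0.085, 0.002]
force: [0.1, 0.4, -0.4]
opening: 0.07
gripper_force: 0.0
```

Run:
```python
from h import *
blanks(cam('top'))
c=cam('wrist'); P=pts(c); m=(abs(P[...,2]-.012)<.003)
k=max(cv2.findContours(m.astype(np.uint8),0,2)[0],key=cv2.contourArea)
print(cv2.minAreaRect(P[k[:,0,1],k[:,0,0],:2].astype(np.float32)*1000))
plan([(.537,-.361,.022,-5,6)],70)
```

```text
((534.8623657226562, -361.5727844238281), (50.06644058227539, 100.42781066894531), 85.44486999511719)
now [ 0.5356 -0.3399  0.108 ] yaw -3.1 tilt -1.0 F [ 0.3  0.3 -0.3] op 0.0698 t 30.95
70,0,3,14,0,0,0.3
70,1,4,14,0,0,0.3
70,0,3,15,0,0,0.3
70,1,4,14,0,0,0.3
70,0,3,15,0,0,0.3
70,1,4,14,0,0,0.4
--
```

Request:
drive_tool(
  moves=[70, 0, 5, 0, 0, 0, 0.5, 70, 0, 5, 10, 0, 0, 0.5, 70, 0, 6, 10, 0, 0, 0.5, 70, 0, 5, 10, 0, 0, 0.3, 70, 0, 0, 20, 0, 0, 0, 70, 0, 0, 20, 0, 0, 0, 70, 0, 0, 14, 0, 0, 0, 70, 0, 0, 0, 0, 0, 0],
)

```text
t: 31.75
tool_pos: [0.533, -0.3613, 0.1883]
orientation: [-3.136, 0.137, 0.005]
force: [-1.1, -0.1, 0.2]
opening: 0.0698
gripper_force: 0.0
```

Request:
drive_tool(
  moves=[70, 0, 0, 1, 0, 0, 0, 20, 0, 0, 0, 0, 0, 0, 20, 0, 0, 0, 0, 0, 0, 20, 0, 0, 0, 0, 0, 0, 20, 0, 0, 0, 0, 0, 0, 20, 0, 0, 0, 0, 0, 0, 20, 0, 0, 0, 0, 0, 0],
)

```text
t: 32.45
tool_pos: [0.5343, -0.3619, 0.1911]
orientation: [3.138, -0.136, 0.002]
force: [-0.4, 1.6, 5.1]
opening: 0.0493
gripper_force: 40.0
```

Run:
```python
from h import *
p,R,s=pose()
plan([(p[0],p[1],.19,None,5),(.53,-.12,.195,25,10),(.53,.03,.195,60,8),(*V(-.001,0),.195,80,7)],20)
```

```text
now [ 0.5344 -0.362   0.0238] yaw -4.96 tilt -1.0 F [-0.4  1.6  5.1] op 0.0493 t 32.45
20,0,-0,-33,0,0,-0
20,0,-0,-33,0,0,-0
20,0,-0,-33,0,0,-0
20,0,-0,-34,0,0,-0
20,0,-0,-33,0,0,-0
--
20,-3,-24,-1,0,0,-3
20,-1,-24,-0,0,0,-3
20,0,-24,-1,0,0,-3
20,1,-24,-0,0,0,-3
20,3,-24,-1,0,0,-3
20,4,-24,-0,0,0,-3
20,5,-24,-1,0,0,-3
20,6,-23,-0,0,0,-3
20,8,-23,-1,0,0,-3
20,8,-23,-0,0,0,-3
--
20,8,-17,-0,0,0,-4.4
20,9,-16,-0,0,0,-4.4
20,11,-16,-0,0,0,-4.4
20,12,-15,-0,0,0,-4.4
20,13,-14,-0,0,0,-4.3
20,13,-13,-0,0,0,-4.4
20,15,-11,-0,0,0,-4.3
20,15,-11,-0,0,0,-4.4
--
20,19,-11,-0,0,0,-2.9
20,19,-11,-0,0,0,-2.8
20,20,-10,-0,0,0,-2.9
20,20,-8,-0,0,0,-2.8
20,21,-8,-0,0,0,-2.9
20,21,-6,-0,0,0,-2.8
20,21,-6,-0,0,0,-2.9
--
```

Request:
drive_tool(
  moves=[20, 0, 0, -15, 0, 0, 0, 20, 0, 0, -33, 0, 0, 0, 20, 0, 0, -40, 0, 0, 0, 20, 0, 0, -40, 0, 0, 0, 20, 0, 0, -38, 0, 0, 0, 20, -3, -24, 0, 0, 0, -3, 20, -1, -24, 0, 0, 0, -3, 20, 0, -24, 0, 0, 0, -3],
)

```text
t: 33.25
tool_pos: [0.5321, -0.2889, 0.3572]
orientation: [3.139, 0.113, 0.001]
force: [0.6, -0.1, -1.2]
opening: 0.0491
gripper_force: 40.0
```

Request:
drive_tool(
  moves=[20, 1, -24, 0, 0, 0, -3, 20, 3, -24, 0, 0, 0, -3, 20, 4, -24, 0, 0, 0, -3, 20, 5, -24, 0, 0, 0, -3, 20, 6, -23, 0, 0, 0, -3, 20, 8, -23, 0, 0, 0, -3, 20, 8, -23, 0, 0, 0, -3, 20, 8, -17, 0, 0, 0, -4.4],
)

```text
t: 34.05
tool_pos: [0.5289, -0.0999, 0.3568]
orientation: [-3.037, -0.802, 0.0]
force: [-0.4, 0.6, -1.2]
opening: 0.0496
gripper_force: 40.0
```

Request:
drive_tool(
  moves=[20, 9, -16, 0, 0, 0, -4.4, 20, 11, -16, 0, 0, 0, -4.4, 20, 12, -15, 0, 0, 0, -4.4, 20, 13, -14, 0, 0, 0, -4.3, 20, 13, -13, 0, 0, 0, -4.4, 20, 15, -11, 0, 0, 0, -4.3, 20, 15, -11, 0, 0, 0, -4.4, 20, 19, -11, 0, 0, 0, -2.9],
)

```text
t: 34.85
tool_pos: [0.529, 0.0528, 0.3567]
orientation: [2.677, 1.643, -0.0]
force: [-0.0, -0.3, -1.1]
opening: 0.0494
gripper_force: 40.0
```

Request:
drive_tool(
  moves=[20, 19, -11, 0, 0, 0, -2.8, 20, 20, -10, 0, 0, 0, -2.9, 20, 20, -8, 0, 0, 0, -2.8, 20, 21, -8, 0, 0, 0, -2.9, 20, 21, -6, 0, 0, 0, -2.8, 20, 17, -6, 0, 0, 0, -2.9, 20, 0, 0, 15, 0, 0, 0, 20, 0, 0, 15, 0, 0, 0],
)

```text
t: 35.65
tool_pos: [0.5239, 0.1804, 0.3259]
orientation: [2.405, 2.02, 0.001]
force: [0.5, -0.4, -1.3]
opening: 0.0492
gripper_force: 40.0
```

Request:
drive_tool(
  moves=[20, 0, 0, 0, 0, 0, 0, 20, 0, 0, 0, 0, 0, 0],
)

```text
t: 35.85
tool_pos: [0.5237, 0.1794, 0.3251]
orientation: [-2.407, -2.018, 0.004]
force: [0.4, -0.6, -2.0]
opening: 0.0497
gripper_force: 40.0
```

```bash
python3 held.py .0238; python3 -c "
from h import *
plan([(*V(.002,0),.11,80,5)],20)"
```

```text
held top height expected 0.14600156503370115
height 0.145846897289592 far edge tool x (want ~.050) 0.0506641516534678 tool y [-0.02512757  0.02391704]
edge at y-/+ [np.float64(0.050173125737727184), np.float64(0.05020848006287705)]
now [0.5239 0.1795 0.1587] yaw 79.95 tilt -1.0 F [ 0.5 -0.3 -1. ] op 0.0494 t 35.9
20,0,0,10,0,0,-0
20,0,0,10,0,0,-0
20,0,0,10,0,0,-0
20,1,1,9,0,0,-0
20,0,0,10,0,0,-0.1
--
```

Request:
drive_tool(
  moves=[20, 1, 1, 15, 0, 0, 0, 20, 0, 0, 15, 0, 0, 0, 20, 0, 0, 15, 0, 0, 0, 20, 0, 0, 12, 0, 0, 0, 20, 0, 0, 10, 0, 0, 0, 20, 0, 0, 10, 0, 0, 0, 20, 0, 0, 8, 0, 0, 0, 20, 0, 0, 0, 0, 0, 0],
)

```text
t: 36.7
tool_pos: [0.5246, 0.181, 0.2398]
orientation: [-2.405, -2.019, 0.003]
force: [0.5, -0.1, -2.1]
opening: 0.0491
gripper_force: 40.0
```

```bash
python3 -c "
from h import *
plan([],20)"
```

```text
now [0.5243 0.1809 0.0725] yaw 80.03 tilt -1.0 F [ 0.5 -0.1 -2.1] op 0.0491 t 36.7
```

Request:
drive_tool(
  moves=[20, 0, 0, 2, 0, 0, 0, 20, 0, 0, 1.5, 0, 0, 0, 20, 0, 0, 1.5, 0, 0, 0, 20, 0, 0, 0, 0, 0, 0],
)

```text
t: 37.1
tool_pos: [0.5252, 0.1811, 0.2364]
orientation: [2.406, 2.02, 0.0]
force: [-0.6, -1.0, -1.9]
opening: 0.0493
gripper_force: 40.0
```

Request:
drive_tool(
  moves=[70, 0, 0, 0, 0, 0, 0, 70, 0, 0, 0, 0, 0, 0, 70, 0, 0, 0, 0, 0, 0, 70, 0, 0, -20, 0, 0, 0, 70, 0, 0, -35, 0, 0, 0, 70, 0, 0, -40, 0, 0, 0, 70, 0, 0, -20, 0, 0, 0, 70, 0, 0, 0, 0, 0, 0],
)

```text
t: 37.9
tool_pos: [0.5264, 0.1815, 0.3559]
orientation: [2.403, 2.018, 0.011]
force: [0.2, -0.2, 1.1]
opening: 0.0699
gripper_force: 0.0
```

```bash
python3 seat.py
python3 - <<'E'
from h import *
c=cam('top'); P=pts(c)
m=((abs(P[...,2]-.012)<.004)&(P[...,0]>.57)&(P[...,0]<.68)&(abs(P[...,1]+.036)<.08))
k=max(cv2.findContours(m.astype(np.uint8),0,2)[0],key=cv2.contourArea)
print(cv2.minAreaRect(P[k[:,0,1],k[:,0,0],:2].astype(np.float32)*1000))
plan([(.6234,-.0358,.18,80,8)],70)
E
```

```text
-0.045 [np.float64(0.0558), np.float64(0.0558)]
-0.02 [np.float64(0.0559), np.float64(0.0558)]
0.0 [np.float64(0.056), np.float64(0.0558)]
0.02 [np.float64(0.0561), np.float64(0.056)]
((624.804443359375, -37.91777038574219), (100.40908813476562, 51.25273895263672), 79.27278137207031)
now [0.5253 0.1812 0.1839] yaw 80.03 tilt -1.0 F [-0.5  0.5  0.2] op 0.0699 t 38.0
70,-25,17,0,0,0,0
70,-25,17,1,0,0,0
70,-24,17,0,0,0,0
70,-25,17,1,0,0,0
70,-24,17,0,0,0,0
70,-25,16,1,0,0,0
70,-24,17,0,0,0,0
70,-25,16,1,0,0,0
--
```

All three blanks are flush, with the stack top at 56 mm. Now the guide plate.

Request:
drive_tool(
  moves=[70, -25, 17, 0, 0, 0, 0, 70, -25, 17, 0, 0, 0, 0, 70, -25, 17, 0, 0, 0, 0, 70, -25, 17, 0, 0, 0, 0, 70, -25, 17, 0, 0, 0, 0, 70, -25, 16, 0, 0, 0, 0, 70, -25, 17, 0, 0, 0, 0, 70, -24, 16, 0, 0, 0, 0],
)

```text
t: 38.8
tool_pos: [0.6224, -0.0392, 0.3483]
orientation: [-2.404, -2.018, 0.004]
force: [-0.0, 0.6, -0.7]
opening: 0.0703
gripper_force: 0.0
```

Request:
drive_tool(
  moves=[70, 0, 0, 40, 0, 0, 0, 70, 0, 0, 40, 0, 0, 0, 70, 0, 0, 30, 0, 0, 0, 70, 0, 0, 0, 0, 0, 0, 70, 0, 0, 0, 0, 0, 0],
)

```text
t: 39.3
tool_pos: [0.6219, -0.0379, 0.2396]
orientation: [-2.404, -2.018, 0.004]
force: [-0.3, -0.7, 0.7]
opening: 0.07
gripper_force: 0.0
```

```bash
python3 -c "
from h import *
plan([(.6238,-.0373,.022,80,4)],70)"
```

```text
now [ 0.6212 -0.0378  0.0723] yaw 80.04 tilt -0.99999 F [-0.3 -0.7  0.7] op 0.07 t 39.3
70,0,1,13,0,0,0
70,0,0,12,0,0,0
70,0,1,13,0,0,0
70,1,0,12,0,0,0
--
```

Request:
drive_tool(
  moves=[70, 0, 1, 20, 0, 0, 0, 70, 0, 1, 20, 0, 0, 0, 70, 0, 0, 8, 0, 0, 0, 70, 0, 0, 2, 0, 0, 0, 70, 0, 0, 0, 0, 0, 0, 20, 0, 0, 0, 0, 0, 0, 20, 0, 0, 0, 0, 0, 0, 20, 0, 0, 0, 0, 0, 0],
  grip_force=50,
)

```text
t: 40.1
tool_pos: [0.6247, -0.0384, 0.192]
orientation: [2.406, 2.02, 0.0]
force: [-4.1, 1.1, 2.8]
opening: 0.0506
gripper_force: 1.5
```

Request:
drive_tool(
  moves=[20, 0, 0, 0, 0, 0, 0, 20, 0, 0, 0, 0, 0, 0, 20, 0, 0, 0, 0, 0, 0],
)

```text
t: 40.4
tool_pos: [0.6247, -0.0384, 0.1919]
orientation: [2.406, 2.02, 0.0]
force: [-3.2, -0.1, 5.5]
opening: 0.0488
gripper_force: 50.0
```

```bash
python3 -c "
from h import *
p,_,s=pose(); d=p[:2]-[.6238,-.0373]; print('grasp rel plate, vise axes',d@EX,d@EY)
plan([(p[0],p[1],.2,80,6),(*V(.001+d@EX,0),.2,80,9)],20)"
```

```text
grasp rel plate, vise axes 0.0009139777949638505 0.0011395501946847852
now [ 0.6248 -0.0384  0.0246] yaw 80.03 tilt -1.0 F [-3.2 -0.1  5.5] op 0.0488 t 40.4
20,0,0,-29,0,0,0
20,0,0,-29,0,0,0
20,0,0,-29,0,0,0
20,0,0,-29,0,0,0
20,0,0,-30,0,0,0
20,0,0,-29,0,0,0
--
20,22,-15,-0,0,0,0
20,22,-15,-0,0,0,0
20,22,-15,-0,0,0,0
20,22,-15,-0,0,0,0
20,22,-15,-0,0,0,0
20,22,-15,-0,0,0,0
20,22,-15,-0,0,0,0
20,22,-15,-0,0,0,0
20,22,-16,-0,0,0,0
--
```

Request:
drive_tool(
  moves=[20, 0, 0, -12, 0, 0, 0, 20, 0, 0, -25, 0, 0, 0, 20, 0, 0, -35, 0, 0, 0, 20, 0, 0, -35, 0, 0, 0, 20, 0, 0, -35, 0, 0, 0, 20, 0, 0, -34, 0, 0, 0, 20, 15, -10, 0, 0, 0, 0, 20, 22, -15, 0, 0, 0, 0],
)

```text
t: 41.2
tool_pos: [0.6064, 0.0022, 0.3682]
orientation: [2.407, 2.017, 0.002]
force: [0.2, 0.0, -5.2]
opening: 0.0491
gripper_force: 50.0
```

Request:
drive_tool(
  moves=[20, 23, -16, 0, 0, 0, 0, 20, 23, -16, 0, 0, 0, 0, 20, 23, -16, 0, 0, 0, 0, 20, 23, -16, 0, 0, 0, 0, 20, 22, -15, 0, 0, 0, 0, 20, 22, -15, 0, 0, 0, 0, 20, 22, -15, 0, 0, 0, 0, 20, 5, -3, 0, 0, 0, 0],
)

```text
t: 42.0
tool_pos: [0.5223, 0.1849, 0.3655]
orientation: [-2.402, -2.022, 0.003]
force: [-0.0, 0.3, -3.4]
opening: 0.0494
gripper_force: 50.0
```

Request:
drive_tool(
  moves=[20, 0, 0, 10, 0, 0, 0, 20, 0, 0, 20, 0, 0, 0, 20, 0, 0, 0, 0, 0, 0, 20, 0, 0, 0, 0, 0, 0, 20, 0, 0, 0, 0, 0, 0],
)

```text
t: 42.5
tool_pos: [0.5247, 0.1818, 0.3377]
orientation: [2.407, 2.019, 0.001]
force: [-0.5, 0.5, -4.6]
opening: 0.049
gripper_force: 50.0
```

```bash
python3 held.py .0246 s; python3 -c "
from h import *
plan([(*V(.0018,0),.11,80,5)],20)"
```

```text
held top height expected 0.15780306208805098
height 0.15767649824874894 far edge tool x (want ~.050) 0.051051516572550894 tool y [-0.0249942   0.02407014]
edge at y-/+ [np.float64(0.050620470518222126), np.float64(0.05060528826223254)]
now [0.525  0.182  0.1707] yaw 79.99 tilt -1.0 F [ 0.4 -0.1 -4.1] op 0.0492 t 42.55
20,-0,0,12,0,0,-0
20,-0,0,12,0,0,-0
20,-0,0,12,0,0,-0
20,-1,0,12,0,0,-0
20,-0,0,13,0,0,-0
--
```

Request:
drive_tool(
  moves=[20, -1, 0.4, 15, 0, 0, 0, 20, 0, 0, 15, 0, 0, 0, 20, 0, 0, 15, 0, 0, 0, 20, 0, 0, 12, 0, 0, 0, 20, 0, 0, 10, 0, 0, 0, 20, 0, 0, 10, 0, 0, 0, 20, 0, 0, 6, 0, 0, 0, 20, 0, 0, 0, 0, 0, 0],
)

```text
t: 43.35
tool_pos: [0.5242, 0.1812, 0.2531]
orientation: [-2.405, -2.02, 0.002]
force: [-0.2, -0.2, -3.2]
opening: 0.0492
gripper_force: 50.0
```

```bash
python3 -c "
from h import *
plan([],20)"
```

```text
now [0.5239 0.1811 0.0858] yaw 80.03 tilt -1.0 F [-0.2 -0.2 -3.2] op 0.0492 t 43.35
```

Request:
drive_tool(
  moves=[20, 0, 0, 2, 0, 0, 0, 20, 0, 0, 2, 0, 0, 0, 20, 0, 0, 1.5, 0, 0, 0, 20, 0, 0, 0, 0, 0, 0],
)

```text
t: 43.75
tool_pos: [0.5246, 0.1812, 0.2488]
orientation: [2.406, 2.02, 0.0]
force: [0.7, 0.7, -3.2]
opening: 0.049
gripper_force: 50.0
```

Request:
drive_tool(
  moves=[60, 0, 0, 0, 0, 0, 0, 60, 0, 0, 0, 0, 0, 0, 60, 0, 0, 0, 0, 0, 0, 60, 0, 0, -20, 0, 0, 0, 60, 0, 0, -35, 0, 0, 0, 60, 0, 0, -40, 0, 0, 0, 60, 0, 0, -20, 0, 0, 0, 60, 0, 0, 0, 0, 0, 0],
)

```text
t: 44.55
tool_pos: [0.5258, 0.1816, 0.3686]
orientation: [2.403, 2.018, 0.012]
force: [0.2, 0.2, 0.5]
opening: 0.06
gripper_force: 0.0
```

```bash
python3 seat.py
python3 - <<'E'
from h import *
c=cam('wrist','w9.png')
k=V(.124,.045); print(k)
plan([(k[0],k[1],.19,80,6)],50)
E
```

```text
-0.045 [np.float64(0.0679), np.float64(0.0679)]
-0.02 [np.float64(0.0679), np.float64(0.068)]
0.0 [np.float64(0.0679), np.float64(0.0678)]
0.02 [np.float64(0.068), np.float64(0.068)]
[0.54828397 0.05256967]
now [0.5248 0.1813 0.1965] yaw 80.03 tilt -1.0 F [-0.6  0.3  0. ] op 0.0601 t 44.65
50,-20,8,1,0,0,0
50,-21,7,1,0,0,0
50,-20,8,1,0,0,0
50,-21,7,1,0,0,0
50,-20,8,1,0,0,0
50,-21,7,2,0,0,0
--
```

View pics/w9.png

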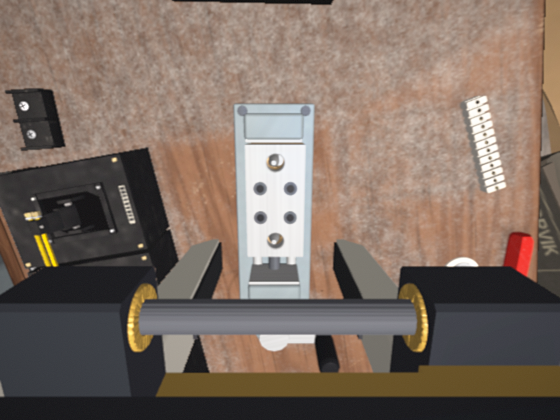

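The guide plate is flush at 68 mm, both pin tips show in its holes (275,162) and (275,240), and the bushings face up. Now the crank.

Request:
drive_tool(
  moves=[50, -20, 8, 1, 0, 0, 0, 50, -21, 7, 1, 0, 0, 0, 50, -20, 8, 1, 0, 0, 0, 50, -21, 7, 1, 0, 0, 0, 50, -20, 8, 1, 0, 0, 0, 50, -21, 7, 2, 0, 0, 0, 50, 0, 0, 0, 0, 0, 0, 50, 0, 0, 0, 0, 0, 0],
)

```text
t: 45.45
tool_pos: [0.5471, 0.0522, 0.3548]
orientation: [-2.406, -2.017, 0.003]
force: [-0.2, 1.0, -0.4]
opening: 0.0499
gripper_force: 0.0
```

```bash
python3 -c "
from h import *
c=cam('wrist'); P=pts(c); k=V(.124,.045)
m=(abs(P[...,2]-.125)<.004)&(np.hypot(P[...,0]-k[0],P[...,1]-k[1])<.02)
print('knob',np.median(P[m],0),np.ptp(P[m],0),m.sum())
plan([(k[0],k[1],.107,80,6)],40)"
```

```text
knob [0.54630302 0.05427303 0.12447576] [0.0169796  0.01656464 0.00582685] 484
now [0.5468 0.0527 0.188 ] yaw 80.01 tilt -1.0 F [-0.  -0.3  1.1] op 0.0499 t 45.5
40,0,0,14,0,0,0
40,0,0,13,0,0,0
40,0,0,14,0,0,0
40,0,1,13,0,0,0
40,0,0,14,0,0,0
40,0,1,13,0,0,0
--
```

Request:
drive_tool(
  moves=[40, 1, 0, 20, 0, 0, 0, 40, 0, 0, 20, 0, 0, 0, 40, 0, 0, 20, 0, 0, 0, 40, 0, 0, 20, 0, 0, 0, 40, 0, 0, 0, 0, 0, 0, 5, 0, 0, 0, 0, 0, 0, 5, 0, 0, 0, 0, 0, 0, 5, 0, 0, 0, 0, 0, 0],
)

```text
t: 46.3
tool_pos: [0.5482, 0.0536, 0.2781]
orientation: [2.405, 2.02, 0.002]
force: [-13.5, 1.9, 2.8]
opening: 0.0205
gripper_force: 6.7
```

Request:
drive_tool(
  moves=[5, 0, 0, 0, 0, 0, 0, 5, 0, 0, 0, 0, 0, 0],
)

```text
t: 46.5
tool_pos: [0.5472, 0.0537, 0.278]
orientation: [-2.405, -2.019, 0.001]
force: [-9.4, 1.3, 10.3]
opening: 0.0169
gripper_force: 50.0
```

```bash
python3 arc.py -0.1 18 | grep -v -- --
```

```text
r 0.043475015049482854 crank 3.4231052071063313 50.01124987844378
now [0.5469 0.0538 0.1107] yaw 80.04 tilt -1.0 F [-9.4  1.3 10.3] op 0.0169 t 46.5
5,-9,1,4,0,0,-0
5,-8,-3,-0,0,0,-0
5,-8,-3,-0,0,0,-0
5,-7,-6,-0,0,0,-0
5,-6,-7,-0,0,0,-0
5,-4,-7,-0,0,0,-0
5,-3,-9,-0,0,0,-0
5,-1,-8,-0,0,0,-0
5,1,-9,-0,0,0,-0
5,2,-9,-0,0,0,-0
5,4,-7,-0,0,0,-0
5,5,-7,-0,0,0,-0
5,7,-6,-0,0,0,-0
5,8,-4,-0,0,0,-0
5,8,-3,-0,0,0,-0
5,9,-1,-0,0,0,-0
5,8,0,-0,0,0,-0
5,9,2,-0,0,0,-0
```

Request:
drive_tool(
  moves=[5, -9, -1, 0, 0, 0, 0, 5, -8, -2, 0, 0, 0, 0, 5, -8, -3, 0, 0, 0, 0, 5, -7, -6, 0, 0, 0, 0, 5, -6, -7, 0, 0, 0, 0, 5, -4, -7, 0, 0, 0, 0, 5, -3, -9, 0, 0, 0, 0, 5, 0, 0, 0, 0, 0, 0],
)

```text
t: 47.3
tool_pos: [0.5052, 0.0161, 0.2781]
orientation: [-2.405, -2.02, -0.004]
force: [-2.8, 7.6, 3.1]
opening: 0.0171
gripper_force: 50.0
```

```bash
python3 arc.py -0.1 11 | grep -v -- --
```

```text
r 0.043924809358182514 crank 2.039094495465224 50.00311856623739
now [0.5055 0.0165 0.1108] yaw 80.05 tilt -1.0 F [-2.8  7.6  3.1] op 0.0171 t 47.3
5,-2,-8,4,0,0,-0
5,1,-9,-0,0,0,-0
5,2,-9,-0,0,0,-0
5,4,-7,-0,0,0,-0
5,5,-7,-0,0,0,-0
5,7,-6,-0,0,0,-0
5,8,-4,-0,0,0,-0
5,8,-3,-0,0,0,-0
5,9,-1,-0,0,0,-0
5,8,1,-0,0,0,-0
5,9,2,-0,0,0,-0
```

Request:
drive_tool(
  moves=[5, -1, -8, 0, 0, 0, 0, 5, 1, -9, 0, 0, 0, 0, 5, 2, -9, 0, 0, 0, 0, 5, 4, -7, 0, 0, 0, 0, 5, 5, -7, 0, 0, 0, 0, 5, 7, -6, 0, 0, 0, 0, 5, 8, -4, 0, 0, 0, 0, 5, 0, 0, 0, 0, 0, 0],
)

```text
t: 48.1
tool_pos: [0.4597, 0.0497, 0.2779]
orientation: [-2.405, -2.02, 0.004]
force: [-11.2, -2.2, 15.8]
opening: 0.0169
gripper_force: 50.0
```

```bash
python3 arc.py -0.1 5 | grep -v -- --
```

```text
r 0.04605925682816926 crank 0.6734603059314088 50.005765850655735
now [0.4592 0.0494 0.1106] yaw 80.06 tilt -1.0 F [-11.2  -2.2  15.8] op 0.0169 t 48.1
5,7,-1,4,0,0,-0
5,7,-2,-0,0,0,-0
5,7,0,-0,0,0,-0
5,7,1,-0,0,0,-0
5,6.4,2.1,-0.4,0,0,-0
```

Request:
drive_tool(
  moves=[5, 7, -1, -0.5, 0, 0, 0, 5, 7, -1, -0.5, 0, 0, 0, 5, 7, 0, 0, 0, 0, 0, 5, 6, 1, 0, 0, 0, 0, 5, 0, 0, 0, 0, 0, 0],
)

```text
t: 48.6
tool_pos: [0.4622, 0.0774, 0.2779]
orientation: [-2.4, -2.017, 0.008]
force: [-18.5, 5.9, 20.8]
opening: 0.0173
gripper_force: 50.0
```

```bash
python3 arc.py -0.2 3 | grep -v -- --
```

```text
r 0.04650070328202398 crank 0.0522031595521153 50.008578482083976
now [0.4608 0.0777 0.1106] yaw 80.09 tilt -0.99997 F [-18.5   5.9  20.8] op 0.0173 t 48.6
5,3.4,2.4,3.6,0,0,-0
5,3.5,1.2,0,0,0,-0
5,3.5,1.6,0,0,0,-0
```

Request:
drive_tool(
  moves=[5, 3, 0, 0, 0, 0, 0, 5, 3, 1, 0, 0, 0, 0, 5, 0, 0, 0, 0, 0, 0],
)

```text
t: 48.9
tool_pos: [0.4645, 0.083, 0.2779]
orientation: [-2.401, -2.017, 0.006]
force: [-16.1, 6.0, 17.7]
opening: 0.0171
gripper_force: 50.0
```

```bash
python3 arc.py -0.2 2 | grep -v -- --
```

```text
r 0.046645832268681756 crank -0.0801789552641119 50.00634782016277
now [0.4633 0.0833 0.1106] yaw 80.08 tilt -0.99998 F [-16.1   6.   17.7] op 0.0171 t 48.9
5,2,2.5,3.6,0,0,-0
5,2.4,1.2,0,0,0,-0
```

Request:
drive_tool(
  moves=[5, 3, 1.5, 0, 0, 0, 0, 5, 2, 1.5, 0, 0, 0, 0, 5, 0, 0, 0, 0, 0, 0],
)

```text
t: 49.2
tool_pos: [0.4674, 0.0868, 0.2778]
orientation: [-2.4, -2.017, 0.013]
force: [-25.4, 0.3, 23.8]
opening: 0.0172
gripper_force: 50.0
```

```bash
python3 arc.py -0.3 2 | grep -v -- --; python3 -c "
from h import *
c=cam('top'); P=pts(c); q=(P-[*O,0])[...,:2]; vx=q@EX; vy=q@EY
m=(abs(P[...,2]-.064)<.003)&(abs(vy)<.02)&(vx>.03)&(vx<.11); print('jaw top x',np.percentile(vx[m],[2,50,98]),m.sum())"
```

```text
r 0.04658817395094784 crank -0.16874838161920902 50.01096636755392
now [0.4656 0.0868 0.1105] yaw 80.07 tilt -0.99994 F [-25.4   0.3  23.8] op 0.0172 t 49.2
5,2,2.8,3.5,0,0,-0
5,2.5,1.4,0,0,0,-0Traceback (most recent call last):
  File "<string>", line 4, in <module>
    m=(abs(P[...,2]-.064)<.003)&(abs(vy)<.02)&(vx>.03)&(vx<.11); print('jaw top x',np.percentile(vx[m],[2,50,98]),m.sum())
                                                                                   ~~~~~~~~~~~~~^^^^^^^^^^^^^^^^^
    return _quantile_unchecked(
        a, q, axis, out, overwrite_input, method, keepdims, weights)
    return _ureduce(a,
                    func=_quantile_ureduce_func,
    ...<5 lines>...
                    overwrite_input=overwrite_input,
                    method=method)
    r = func(a, **kwargs)
    result = _quantile(arr,
                       quantiles=q,
    ...<2 lines>...
                       out=out,
                       weights=wgt)
    slices_having_nans = np.isnan(arr[-1, ...])
                                  ~~~^^^^^^^^^
IndexError: index -1 is out of bounds for axis 0 with size 0
```

Request:
drive_tool(
  moves=[5, 2.2, 0, 0, 0, 0, 0, 5, 2, 0.3, 0, 0, 0, 0, 5, 0, 0, 0, 0, 0, 0],
)

```text
t: 49.55
tool_pos: [0.4683, 0.0892, 0.2777]
orientation: [-2.403, -2.018, 0.018]
force: [-25.5, -13.1, 25.8]
opening: 0.0172
gripper_force: 50.0
```

```bash
cat >> h.py <<'E'
def crank():
    p,_,s=pose(); d=p[:2]-V(.124,0); r=np.linalg.norm(d); u=d/r; t=np.array([u[1],-u[0]]); f=np.array(s['force'])
    print('crank',np.arctan2(d@EY,d@EX)+1.83,'r',r,'tangential',f[:2]@t,'radial',f[:2]@u,'z',f[2],'tool-x,y of t',(t@-EX).round(2),(t@EY).round(2))
E
python3 -c "
from h import *
crank()"
```

```text
crank -0.20725449647749894 r 0.04686150772826793 tangential -25.734228803286342 radial 12.553093272289598 z 25.751950088376162 tool-x,y of t 0.89 0.45
```

The crank has stalled with about 25 N tangential, so the stack is clamped. Now I release and retreat.

Request:
drive_tool(
  moves=[40, 0, 0, 0, 0, 0, 0, 40, 0, 0, 0, 0, 0, 0, 40, 0, 0, 0, 0, 0, 0, 40, 0, 0, -25, 0, 0, 0, 40, 0, 0, -40, 0, 0, 0, 40, 0, 0, -40, 0, 0, 0, 40, -40, 0, -10, 0, 0, 0, 40, -40, 0, 0, 0, 0, 0],
)

```text
t: 50.35
tool_pos: [0.4579, 0.0114, 0.3958]
orientation: [2.4, 2.021, 0.006]
force: [0.5, -0.4, -0.2]
opening: 0.04
gripper_force: 0.0
```

Request:
drive_tool(
  moves=[40, -45, 0, 0, 0, 0, 0, 40, -45, 0, 0, 0, 0, 0, 40, -45, 0, 0, 0, 0, 0, 40, -45, 0, 0, 0, 0, 0, 40, -45, 0, 0, 0, 0, 0, 40, -30, 0, 0, 0, 0, 0, 40, 0, 0, 0, 0, 0, 0, 40, 0, 0, 0, 0, 0, 0],
)

```text
t: 51.15
tool_pos: [0.4131, -0.2399, 0.3924]
orientation: [-2.407, -2.017, -0.0]
force: [0.6, 0.9, -0.4]
opening: 0.0403
gripper_force: 0.0
```

Run:
```python
from h import *
c=cam('top'); P=pts(c)
b=cv2.resize(c['color'][230:310,100:240,::-1],None,fx=5,fy=5,interpolation=cv2.INTER_CUBIC)
cv2.imwrite('pics/end.png',b)
q=(P-[*O,0])[...,:2]; vx=q@EX; vy=q@EY
for a in(-.06,-.045,-.02,0,.02,.044,.06,.085): print(a,[np.median(P[...,2][(abs(vx-a)<.004)&(abs(vy-y)<.006)]).round(4) for y in(-.014,.014)])
m=(abs(P[...,2]-.125)<.006)&(vx>.05)&(vx<.2)&(abs(vy)<.08);k=(np.median(vx[m]),np.median(vy[m]));print('knob',k,'crank',np.arctan2(k[1],k[0]-.124)+1.83)
```

```text
-0.06 [np.float64(0.0638), np.float64(0.064)]
-0.045 [np.float64(0.0677), np.float64(0.0679)]
-0.02 [np.float64(0.0685), np.float64(0.0682)]
0 [np.float64(0.0681), np.float64(0.0676)]
0.02 [np.float64(0.0681), np.float64(0.0682)]
0.044 [np.float64(0.0677), np.float64(0.0681)]
0.06 [np.float64(0.064), np.float64(0.0637)]
0.085 [np.float64(0.0209), np.float64(0.02)]
knob (np.float64(0.10862715333088564), np.float64(-0.041743026505287446)) crank -0.09365670989535757
```

View pics/end.png

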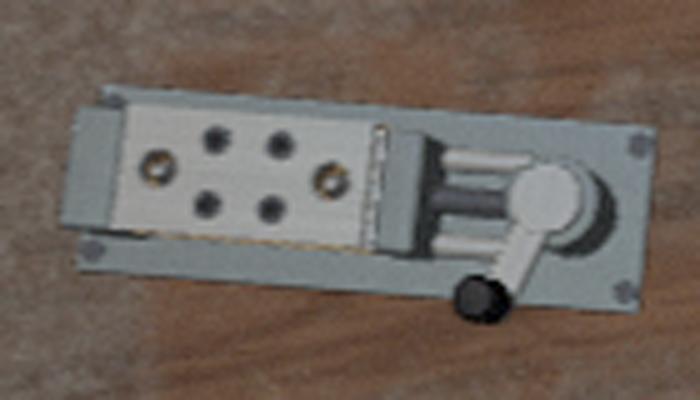

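Run:
```python
from h import *
c=cam('top'); P=pts(c); q=(P-[*O,0])[...,:2]; vx=q@EX; vy=q@EY
for y in(-.015,0.01,.015):
    r=abs(vy-y)<.004; g=r&(abs(P[...,2]-.0685)<.0022)&(abs(vx)<.06); j=r&(abs(P[...,2]-.0635)<.0022)&(vx>.03)&(vx<.09)
    print(y,'plate',np.percentile(vx[g],[1,99]).round(4),'jaw',np.percentile(vx[j],[1,99]).round(4))
w=cam('wrist'); blanks(c)
```

```text
-0.015 plate [-0.0488  0.0482] jaw [0.0395 0.0694]
0.01 plate [-0.0504  0.0489] jaw [0.0324 0.0689]
0.015 plate [-0.05    0.0491] jaw [0.0325 0.0691]
```

```bash
python3 -c "
from plant import robot
print(robot.close_job())"
```

```text
the job is handed in; nothing more can be done
None
```

The job is handed in at about 51 s: all three blanks and the guide plate (bushings up) sit flush on the pins, the jaw is cranked shut on the stack at about -0.09 rad, and the arm is clear.

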